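Set the nest's end stop by gauge, clamp it, and load the handles

ROBOT

A 7-joint arm with a two-finger parallel gripper is mounted at the origin on the work surface. World frame = base frame: x ahead of the robot, y to its left, z up, the work surface at z = 0. Lengths are in m, angles in degrees, forces in N, time in s.
With the tool pointing down it reaches from about 0.425 to 0.875 m from the base axis. Payload 4.7 kg.
Tool frame: the origin (TCP) lies on the centre line of the jaws, within the pads' length; the fingertips stand ahead of it and the grasp point (between the pads) lies 2 mm behind it (env.tip_reach is the x of the fingertips in the tool frame, in m); x points along the fingers, z is the direction in which the jaws open and shut, and the axes are right-handed (so a half turn about x gives the same grasp; the last joint's range is limited). The gripper opens to 87 mm and grips with 3 to 60 N. Pads are 19 mm wide; open, the fingers measure 117 mm over their backs; the gripper's body (75 mm by 190 mm) begins 51 mm behind the grasp point.
Start: joints at [-68.577, 18.392, -4.016, 83.108, 1.295, 78.541, -3.26], TCP at [0.229, 0.608, 0.24] pointing down, gripper open.
Joint ranges: [-163.93, 163.93], [-17.29, 119.83], [-79.2, 71.16], [3.27, 140.29], [-89.18, 269.18], [5.43, 117.66], [-154.24, 154.24]. Speed limits (degrees/s): [147.25, 147.25, 180, 180, 180, 180, 180].

INTERFACE

Orientations are given as [roll, pitch, yaw] about the fixed x, y, z axes, in that order (R = Rz(yaw) Ry(pitch) Rx(roll)).
In Python, from cell import telemetry, optics, env, models gives the robot as it stands.
- The arm moves only by the shell command python3 -m pendant 'ROWS' [FORCE]. ROWS is JSON, a list of rows, each a list of 3 entries, a list of its own where there are three numbers: the finger opening in mm, from 0 to 87, then the shift along the tool's x, y, z in mm, then the turn, a rotation vector about the tool's x, y, z in rad. A call has 1 to 10 rows; each row is the pose to reach, as a shift and turn from the pose commanded when the call began, along the tool's axes at that moment; what a row does not reach only later rows make up. A row lasts 1/12 s, in which the tool goes at most 41.7 mm and 7.16 degrees, less where a joint would pass 70% of its speed; a pose out of reach is approached as far as the arm can. A call with a gripper value outside its range is refused whole. The fingers move at their own pace and stop on an object; FORCE is the grip in N (left out, the last holds). Time passes only in rows, so rows that repeat a pose let the fingers close. It gives the time, the measured TCP pose, the force and the opening at its end, in the units of the state.
- telemetry.get_obs(): the state, without advancing time (a new reading comes with each control period).
- optics.read_camera(name): name is "side" or "top" or "wrist"; returns a dict with "image" (400x640x3 uint8, blue, green, red), "range_z" (400x640 float32, m along the optical axis (not along the pixel's ray), 0 where there is no reading), "fx", "fy", "cx", "cy" (pixels), "k1" (the pictures are not rectified: a ray, as slopes to the right and down, at radius r is drawn at 1 + k1 r^2 times it, then the intrinsics apply), "cam_to_world" (4x4, takes a point from camera to world coordinates). Camera axes: x right, y up, looking along -z (the intrinsics and any distortion apply to the point x, -y, -z); pixel columns grow to the right and rows downward; lengths in m; the calibration is good to about 2 mm. A picture is of the moment at which its call begins.
- env.sign_off(): hands the job in, once; it reports no verdict.
Trained networks look in the newest picture that a camera, given by its name, has taken for a name from the list of things; names that differ only in an ending like _2 or _b are one class to them, and where a whole thing is asked for, a point or a joint stands for the part that bears it (a point fixed in the world has none). Each returns a list of dicts, best first, with "confidence" (0 to 1); they miss things now and then, are a little off and sometimes report something else, mostly with a low value. They report only what shows in the picture. A call takes as long as a camera call. They do not tell look-alikes from the thing itself.
- models.masks_of(camera, label): "pixels" (400x640 bool, what is visible of it) and "extent" ([left, top, right, bottom] as shares, 0 to 1, of the picture: columns of its width, rows of its height, round what is visible of it).
- models.landmark_of(camera, label): "centre" ([row, column] as shares, 0 to 1, of the picture: columns of its width, rows of its height: a listed point, or the origin of a listed thing).
The state is a dict: "time_s": time; "qpos": joint angles; "joint_velocities": joint speeds; "effort": joint torques, N m; "tool_pos": TCP position; "tool_rot": TCP orientation; "force": force on the tool from outside, world axes, zero at the start; "wrist_torque": the same for the moment, N m; "grip_width": finger opening in m.
Only numpy, scipy, OpenCV 4.12 (cv2) and the standard library are available. Lean on these libraries where they do the work, as an engineer would, in place of code of your own. Each camera call takes 0.05 s, during which the arm holds its last target.

TASK

Set up the screwdriving nest for the handles on the green mat: lay the longer of the two setting gauges in a lane of the nest, slide the stop up along its rail until the gauge sits snug between the stop and the end wall, and flip the cam lever right over to clamp the stop there. Then put the gauge back in its trough on the gauge rack and lay every handle flat in a lane of its own between the end wall and the clamped stop, either way round. Leave the short gauge, the screw tub, the screwdriver and the side cutters where they are.

Things in the scene. Friction and masses are not known exactly. Their poses are not given: they have to be found in the camera images.
- nest: Screwdriving nest fixed on the bench (place and yaw vary): aluminium plate 226 (x) x 296 (y) x 15 thick; its top, the lane floor, is at z = 15. Origin on the bench under the middle of the lanes; x along the lanes towards the end wall, z up. Four lanes, centre lines at y = -87, -29, 29, 87. A steel rail (18 wide, top at z = 32) runs along x at y = -148.
- lane0 (a point): Floor of the lane next to the rail (nest y = -87), mid-way between the end wall and the rightly set stop (nest x = 27). Axes as the nest's. Each lane lies between two grey V-ridges 8 high, tops 20 either side of the centre line, sloping to a channel 28.7 wide that guides in parts up to 6 off. Parts in neighbouring lanes leave 32 between them: do not open the gripper wide there.
- end_wall (a point): Middle of the end wall's inner face, at floor level (nest x = 80, z = 15). The wall stands across all lanes, 14 thick, its top at nest z = 41, with a 4 mm 45-degree lead-in along the top inner edge.
- stop (a joint): Position of the sliding stop (m, 0 to 0.075), growing towards the end wall: an aluminium bar across all lanes, above the ridges, on a steel carriage on the rail. Gap from its front face to the end wall = 0.160 minus this: 106 mm (the long gauge) at 0.054. Starts at 0 to 0.03. Slides with about 2.5 N while the lever is open and stays where left; clamped, friction holds it against over 20 N.
- stop_bar (a point): Middle of the stop bar's top face, at mid-width of the lanes, 8 mm behind its front face. The bar is 16 thick (nest x), spans all lanes, top at nest z = 41, underside at nest z = 25; the top 4 mm of its front edge is bevelled. Push it on its back face or pinch it from above. Axes as the nest's.
- lever (a joint): Cam lever angle (rad). 0 = open, leaning 20 degrees outwards (nest -y) from upright; 1.75 = clamped, folded right over inwards (nest +y), 10 degrees above level over the stop bar. Starts at 0 to 0.3 and stays where left. The cam bites from about 0.95 on, then takes up to 0.4 N m (6 N near the tip); over centre at 1.68. Below 0.9 the stop is free.
- lever_tip (a point): Axis of the round end (radius 8, 16 wide along nest x) of the black lever, 88 mm from its pivot. The lever is a bar 14 wide (nest x) and 10 thick. It swings in the nest's y-z plane, square to the rail, and rides with the stop.
- lever_hinge (a point): Pivot axis of the cam lever (parallel to nest x), on the stop's carriage at nest y = -148, z = 47, 10 mm behind the front face of the stop bar. The carriage's two cheeks, 52 over all in x and 38 in y, reach up to nest z = 60. Axes as the nest's.
- rack: Gauge rack: white plastic plate 130 (x) x 160 (y) x 12 high, fixed on the right of the bench (place and yaw vary). Origin on the bench under its middle. Two troughs along its x, centre lines at y = -40 and 40, each between grey V-ridges 8 high, 110 long, shaped as in the nest; a gauge in its trough rests on the plate, its centre at z = 24.
- gauge_long: The longer setting gauge: a plain ground steel bar 106 long (its x) x 26 wide x 24 high, about 180 g. Origin at its centre, x along its length. Starts in one of the two troughs of the gauge rack (which one varies).
- gauge_short: The shorter setting gauge for another product: the same bar but 82 long. Origin at its centre, x along its length. It is in the other trough of the rack; leave it there.
- handle0: One of the identical black moulded grip handles: a bar 100 long (its x) x 26 wide x 24 high, 55 to 95 g, two small brass inserts on top. Origin at its centre, x along its length. Starts flat on the thin green mat at the left, any yaw. Two to four handles are present; an absent one reads None.
- handle1: One of the identical black moulded grip handles: a bar 100 long (its x) x 26 wide x 24 high, 55 to 95 g, two small brass inserts on top. Origin at its centre, x along its length. Starts flat on the thin green mat at the left, any yaw. Two to four handles are present; an absent one reads None.
- handle2: One of the identical black moulded grip handles: a bar 100 long (its x) x 26 wide x 24 high, 55 to 95 g, two small brass inserts on top. Origin at its centre, x along its length. Starts flat on the thin green mat at the left, any yaw. Two to four handles are present; an absent one reads None.
- handle3: One of the identical black moulded grip handles: a bar 100 long (its x) x 26 wide x 24 high, 55 to 95 g, two small brass inserts on top. Origin at its centre, x along its length. Starts flat on the thin green mat at the left, any yaw. Two to four handles are present; an absent one reads None.
- screw_tub: Blue plastic bowl for screws, 100 across, 55 high, beyond the nest on the right. Origin under its middle. Leave alone.
- driver: Blue electric screwdriver, 215 long, 36 thick, lying beyond the nest. Origin under its middle, x towards the bit. Leave alone.
- cutters: Side cutters with orange handles, 125 long, 50 wide, 13 high, lying at the far right of the bench. Origin under the middle, x towards the jaws. Leave alone.
Mind the look-alikes: they are no part of the job. Leave any brown or purple look-alike of the handle0 alone. Leave any blue or pink look-alike of the handle3 alone.

How it is judged:
By the outcome, as a careful person would: the job done as asked, in the order asked, and still so for the second after the job is handed in, with the robot touching nothing.
Of handle0, handle1, handle2, handle3 only 2 to 4 are there at a start; the rules pass over those that are not, and their reading is None.
At some moment in a run one of handle0, handle1, handle2, handle3 may be knocked a few centimetres aside while the robot is not near it.
Once in a run the grip may slacken for a moment while it holds something.
It also fails if it takes over 210 s, if anything falls off the work surface, if the arm or the gripper's body presses on something with over 40 N, if the wrist force passes 120 N, or if a joint passes its speed limit or range.

## Working session

There is one attempt and no reset: what is moved stays moved. The work goes in short steps, Python scripts to look and compute and a shell command to move; the robot and the scene stay as the last step left them, time stands still between calls to the robot, and variables do not carry over. Pictures are saved under pics/ and viewed, and the job is handed in when it is done.

```bash
ls; mkdir -p pics
cat > h.py <<'E'
import numpy as np, cv2
from cell import telemetry, optics, env, models
from scipy.spatial.transform import Rotation as R
def cam(n):
    return optics.read_camera(n)
def unproj(c,row,col,z=None,depth=None):
    # returns world pts; z plane or depth
    row=np.atleast_1d(row).astype(float); col=np.atleast_1d(col).astype(float)
    x=(col-c['cx'])/c['fx']; y=(row-c['cy'])/c['fy']
    xu,yu=x.copy(),y.copy()
    for _ in range(20):
        f=1+c['k1']*(xu**2+yu**2); xu=x/f; yu=y/f
    d=np.stack([xu,-yu,-np.ones_like(xu)],-1)
    T=np.array(c['cam_to_world'])
    if depth is not None:
        p=d*np.atleast_1d(depth)[:,None]
        return p@T[:3,:3].T+T[:3,3]
    w=d@T[:3,:3].T; o=T[:3,3]
    t=(z-o[2])/w[:,2]
    return o+w*t[:,None]
def proj(c,P):
    T=np.array(c['cam_to_world']); p=(np.atleast_2d(P)-T[:3,3])@T[:3,:3]
    x=p[:,0]/-p[:,2]; y=-p[:,1]/-p[:,2]; f=1+c['k1']*(x*x+y*y)
    return np.stack([c['cy']+c['fy']*y*f, c['cx']+c['fx']*x*f],-1) # row,col
def cloud(c):
    r,cc=np.mgrid[0:400,0:640]; d=c['range_z'].ravel()
    P=unproj(c,r.ravel(),cc.ravel(),depth=d); P[d==0]=np.nan
    return P.reshape(400,640,3)
def state():
    o=telemetry.get_obs(); return o
def tool(o=None):
    o=o or telemetry.get_obs()
    return np.array(o['tool_pos']), R.from_euler('xyz',o['tool_rot'],degrees=True)
def plan(goal,yaw=None):
    """goal TCP pos (m); yaw= desired direction (deg, world) of the tool z (jaw axis), tool x down."""
    p,Rt=tool(); 
    x=np.array([0,0,-1.]); 
    out=[]
    if yaw is None: yaw=np.degrees(np.arctan2(Rt.as_matrix()[1,2],Rt.as_matrix()[0,2]))
    for k in (0,180):
        a=np.radians(yaw+k); z=np.array([np.cos(a),np.sin(a),0]); y=np.cross(z,x)
        Rg=R.from_matrix(np.stack([x,y,z],-1)); rv=(Rt.inv()*Rg).as_rotvec()
        out.append((np.linalg.norm(rv),rv))
    rv=min(out,key=lambda q:q[0])[1]
    sh=Rt.inv().apply(np.array(goal)-p)*1000
    print('shift mm',sh.round(1),'rot',rv.round(4),'ang',np.degrees(np.linalg.norm(rv)).round(1))
    return sh,rv
E
python3 - <<'E'
from h import *
o=state(); print(o); print(env.tip_reach)
for n in ('top','side','wrist'):
    c=cam(n); cv2.imwrite(f'pics/{n}0.png',c['image']); print(n,c['fx'],c['k1'],np.array(c['cam_to_world']).round(3).tolist())
p,Rt=tool(); print(Rt.as_matrix().round(3))
E
```

```text
pics
{'time_s': 0.0, 'qpos': array([-68.57730068,  18.4399356 ,  -4.01440793,  83.17310887,
         1.29382157,  78.53869634,  -3.26180076]), 'joint_velocities': array([-0.01583496, -0.00194137, -0.04007451,  0.07798036,  0.00020976,
       -0.02938283, -0.05299111]), 'effort': array([-7.40653354e-05, -4.91301441e+01, -4.03882088e-01, -3.12529385e+01,
       -6.39981357e-02,  4.37835208e-02,  1.47716569e-04]), 'tool_pos': array([0.2287301 , 0.60789705, 0.23846708]), 'tool_rot': array([-177.45109311,   89.89332049, -108.06718466]), 'force': array([-0.60317234, -0.45946901,  0.4747588 ]), 'wrist_torque': array([-0.01381487, -0.01479645, -0.00847486]), 'grip_width': 0.08698077467621239}
0.017
top 466.53080504968347 0.024211752304812536 [[0.007, 0.993, -0.119, 0.414], [-1.0, 0.006, -0.013, 0.048], [-0.013, 0.119, 0.993, 1.379], [0.0, 0.0, 0.0, 1.0]]
side 461.7179564457804 -0.07852665363883878 [[0.884, 0.256, -0.39, 0.016], [-0.466, 0.454, -0.76, -1.044], [-0.018, 0.854, 0.521, 0.852], [0.0, 0.0, 0.0, 1.0]]
wrist 324.11778955352423 -0.005815620474048879 [[0.351, -0.904, -0.242, 0.161], [0.936, 0.339, 0.093, 0.633], [-0.002, -0.26, 0.966, 0.383], [0.0, 0.0, 0.0, 1.0]]
[[-0.    -0.936  0.352]
 [-0.001  0.352  0.936]
 [-1.    -0.    -0.001]]
```

View pics/top0.png

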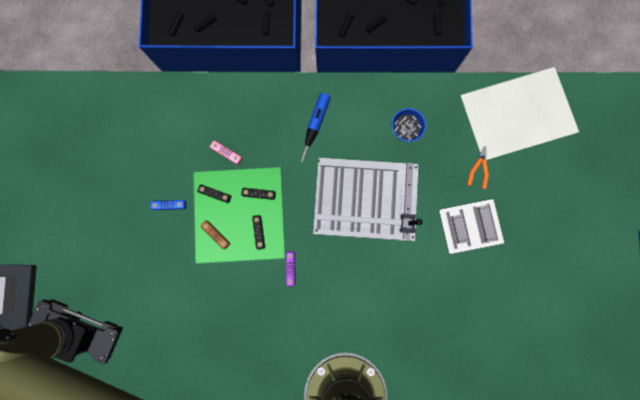

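View pics/side0.png

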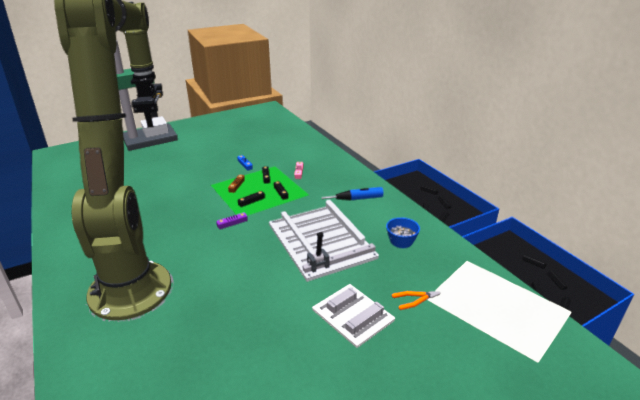

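View pics/wrist0.png

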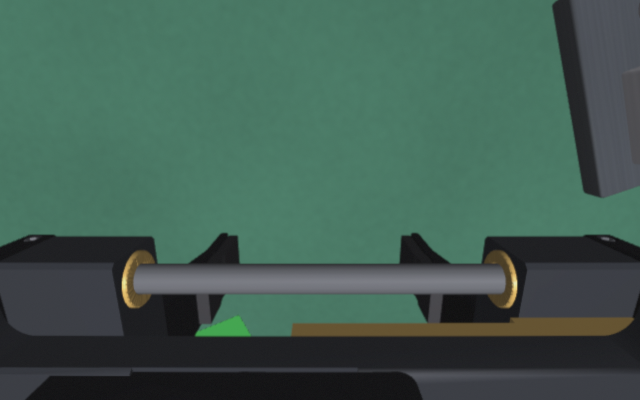

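Run:
```python
from h import *
for n in ('top','side'):
    c=cam(n); P=cloud(c)
    for l in ['nest','lane0','end_wall','stop_bar','lever_tip','lever_hinge','rack','gauge_long','gauge_short','handle0']:
        r=models.landmark_of(n,l)[:6]
        for k in r:
            if k['confidence']<.3: continue
            row,col=k['centre'][0]*400,k['centre'][1]*640
            q=P[int(row),int(col)]
            print(n,l,round(k['confidence'],2),(round(row,1),round(col,1)),q.round(3))
    if n=='top':
        im=c['image'][140:270,180:510]; cv2.imwrite('pics/topz.png',cv2.resize(im,None,fx=2.4,fy=2.4,interpolation=cv2.INTER_CUBIC))
```

```text
top nest 0.83 (195.5, 354.0) [ 0.568 -0.021  0.024]
top nest 0.65 (229.6, 459.0) [ 0.47  -0.322  0.039]
top lane0 0.87 (188.6, 387.4) [ 0.59  -0.121  0.016]
top end_wall 0.63 (171.9, 356.3) [ 0.64  -0.03   0.019]
top stop_bar 0.89 (221.5, 355.0) [ 0.491 -0.025  0.044]
top lever_tip 0.68 (221.4, 418.6) [ 0.486 -0.187  0.14 ]
top lever_hinge 0.71 (222.1, 409.6) [ 0.487 -0.174  0.074]
top lever_hinge 0.57 (165.1, 479.0) [ 0.661 -0.39   0.011]
top rack 0.94 (225.0, 470.2) [ 0.483 -0.362  0.009]
top gauge_long 0.96 (225.0, 486.1) [ 0.482 -0.399  0.036]
top gauge_long 0.59 (221.4, 405.6) [ 0.491 -0.166  0.056]
top gauge_long 0.3 (170.3, 356.6) [ 0.643 -0.03   0.019]
top gauge_short 0.61 (230.5, 456.9) [ 0.468 -0.314  0.035]
top gauge_short 0.6 (195.8, 354.4) [ 0.568 -0.024  0.02 ]
top handle0 0.85 (193.2, 214.5) [0.571 0.387 0.023]
top handle0 0.83 (152.2, 228.2) [0.695 0.35  0.02 ]
top handle0 0.81 (195.6, 256.8) [0.566 0.263 0.023]
top handle0 0.68 (235.8, 217.4) [0.449 0.374 0.022]
top handle0 0.67 (269.1, 288.5) [0.353 0.166 0.025]
top handle0 0.55 (231.3, 257.3) [0.461 0.257 0.029]
side nest 0.76 (239.3, 316.4) [ 0.541 -0.061  0.014]
side end_wall 0.68 (225.0, 341.8) [ 0.645 -0.034  0.013]
side stop_bar 0.58 (229.9, 297.3) [ 0.499 -0.017  0.038]
side lever_tip 0.78 (234.2, 319.3) [ 0.48  -0.191  0.138]
side lever_hinge 0.83 (255.5, 316.3) [ 0.477 -0.179  0.061]
side rack 0.66 (310.5, 351.4) [ 0.478 -0.358  0.012]
side gauge_long 0.6 (257.4, 318.1) [ 0.481 -0.184  0.056]
side gauge_short 0.76 (298.0, 341.1) [ 0.464 -0.332  0.038]
side handle0 0.74 (191.9, 282.2) [0.565 0.233 0.022]
side handle0 0.64 (196.0, 252.7) [0.46  0.251 0.023]
side handle0 0.61 (220.2, 232.1) [0.35  0.15  0.021]
side handle0 0.56 (177.0, 262.6) [0.556 0.395 0.001]
side handle0 0.53 (170.8, 298.4) [0.685 0.348 0.019]
side handle0 0.53 (165.8, 245.0) [0.523 0.497 0.015]
```

View pics/topz.png

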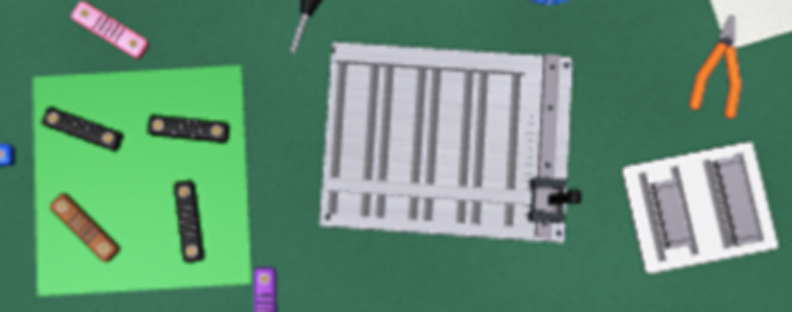

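Run:
```python
from h import *
c=cam('top'); P=cloud(c)
sub=P.reshape(-1,3)
def sel(x0,x1,y0,y1,z0,z1):
    m=(sub[:,0]>x0)&(sub[:,0]<x1)&(sub[:,1]>y0)&(sub[:,1]<y1)&(sub[:,2]>z0)&(sub[:,2]<z1); return sub[m]
w=sel(.63,.70,-.16,.1,.034,.05); b=sel(.46,.52,-.14,.1,.034,.05)
for n,q in (('wall',w),('bar',b)):
    f=np.polyfit(q[:,1],q[:,0],1); r=q[:,0]-np.polyval(f,q[:,1])
    print(n,len(q),np.degrees(np.arctan(f[0])),f, r.std(),q[:,1].min(),q[:,1].max(),np.percentile(r,[2,98]),np.median(q[:,2]))
# plate outline: colour mask of white/grey nest
hsv=cv2.cvtColor(c['image'],cv2.COLOR_BGR2HSV)
m=((hsv[...,1]<60)&(hsv[...,2]>90)).astype(np.uint8)
for name,box in (('nest',(140,260,300,435)),('rack',(185,265,432,515))):
    mm=np.zeros_like(m); mm[box[0]:box[1],box[2]:box[3]]=m[box[0]:box[1],box[2]:box[3]]
    if name=='rack': mm[:198,:]=0
    cn=max(cv2.findContours(mm,cv2.RETR_EXTERNAL,cv2.CHAIN_APPROX_NONE)[0],key=cv2.contourArea)[:,0]
    z=.015 if name=='nest' else .012
    W=unproj(c,cn[:,1],cn[:,0],z=z)
    r=cv2.minAreaRect((W[:,:2]*1000).astype(np.float32)); print(name,r)
    print(cv2.boxPoints(r))
for n,l in (('top','gauge_long'),('top','gauge_short'),('top','handle0')):
    for k in models.masks_of(n,l):
        if k['confidence']<.4: continue
        px=k['pixels'].astype(np.uint8); 
        if px.sum()<20: continue
        rr,cc=np.nonzero(px); W=unproj(c,rr,cc,z=(.036 if 'g' in l else .025))
        r=cv2.minAreaRect((W[:,:2]*1000).astype(np.float32)); print(l,round(k['confidence'],2),[np.round(v,1) for v in r], c['image'][px>0].mean(0).round())
```

```text
wall 407 3.615960828913153 [0.06319434 0.65697086] 0.00423322565340738 -0.15365250585555107 0.07627761008894716 [-0.00674995  0.00710147] 0.04039451442405961
bar 443 3.4475356262656516 [0.06024357 0.49878855] 0.0046652562667716824 -0.1398944334637442 0.08648217535497499 [-0.0075855   0.00800149] 0.04056683798058902
nest ((559.8788452148438, -58.55830383300781), (299.07904052734375, 231.1487579345703), 86.5707778930664)
[[ 435.56662 -200.91693]
 [ 666.3015  -214.7432 ]
 [ 684.19104   83.80032]
 [ 453.45618   97.62659]]
rack ((480.85015869140625, -363.7041931152344), (134.38470458984375, 165.18753051757812), 11.769844055175781)
[[ 398.223   -296.55295]
 [ 431.91806 -458.26736]
 [ 563.4773  -430.85544]
 [ 529.7822  -269.14102]]
gauge_long 0.93 [array([ 488.1, -399.1]), array([104.8,  34.4]), np.float64(13.3)] [152. 143. 147.]
gauge_long 0.66 [array([ 777.2, -184. ]), array([98.6, 94.1]), np.float64(25.6)] [117.  84.  71.]
gauge_long 0.55 [array([487.1, -67.2]), array([ 60.2, 301.4]), np.float64(0.4)] [155. 148. 147.]
gauge_short 0.55 [array([ 471.7, -320.7]), array([81.5, 32.6]), np.float64(11.7)] [154. 145. 149.]
handle0 0.85 [array([451.6, 379. ]), array([99.7, 24.2]), np.float64(46.4)] [ 72. 104. 139.]
handle0 0.83 [array([462.3, 254.6]), array([91.7, 24.2]), np.float64(6.3)] [63. 70. 68.]
handle0 0.72 [array([354.6, 160. ]), array([93.5, 28.7]), np.float64(1.0)] [181.  91. 148.]
handle0 0.67 [array([536.1, 519.1]), array([ 30.6, 105. ]), np.float64(3.1)] [182. 105.  65.]
handle0 0.66 [array([692.5, 355.1]), array([102.8,  28.1]), np.float64(57.8)] [173. 146. 200.]
handle0 0.55 [array([571.8, 256.8]), array([100.1,  27.2]), np.float64(85.1)] [60. 73. 64.]
handle0 0.54 [array([570.4, 386.4]), array([99. , 23.4]), np.float64(70.4)] [59. 67. 64.]
```

Run:
```python
from h import *
plan([.5,-.06,.30],-93.5)
```

```text
shift mm [ -60.4 -489.1 -530.2] rot [-2.987e-01  1.000e-04  1.000e-04] ang 17.1
```

```bash
sed -i 's/^def plan(goal,yaw=None):/def plan(goal,yaw=None,flip=(0,)):/; s/for k in (0,180):/for k in flip:/' h.py
python3 -m pendant '[[87,[-60,-489,-530],[2.84,0,0]],[87,[-60,-489,-530],[2.84,0,0]],[87,[-60,-489,-530],[2.84,0,0]],[87,[-60,-489,-530],[2.84,0,0]],[87,[-60,-489,-530],[2.84,0,0]],[87,[-60,-489,-530],[2.84,0,0]],[87,[-60,-489,-530],[2.84,0,0]],[87,[-60,-489,-530],[2.84,0,0]],[87,[-60,-489,-530],[2.84,0,0]],[87,[-60,-489,-530],[2.84,0,0]]]'
python3 - <<'E'
from h import *
o=state();print(o['qpos'].round(1))
plan([.5,-.06,.30],-93.5)
E
```

```text
time_s: 2.28
tool_pos: [0.3854, 0.2216, 0.2746]
tool_rot: [58.9, 89.9, 56.3]
force: [1.1, 0.8, 0.2]
grip_width: 0.0871
[-49.5  -8.6  14.6 107.9   2.1  80.4 -38. ]
shift mm [ -25.6 -276.2  127.2] rot [ 1.5869e+00 -4.0000e-04 -1.4000e-03] ang 90.9
```

```bash
python3 -m pendant '[[87,[-26,-276,127],[1.587,0,0]],[87,[-26,-276,127],[1.587,0,0]],[87,[-26,-276,127],[1.587,0,0]],[87,[-26,-276,127],[1.587,0,0]],[87,[-26,-276,127],[1.587,0,0]],[87,[-26,-276,127],[1.587,0,0]],[87,[-26,-276,127],[1.587,0,0]],[87,[-26,-276,127],[1.587,0,0]],[87,[-26,-276,127],[1.587,0,0]],[87,[-26,-276,127],[1.587,0,0]]]'
python3 -m pendant '[[87,[0,0,0],[0.34,0,0]],[87,[0,0,0],[0.34,0,0]],[87,[0,0,0],[0.34,0,0]],[87,[0,0,0],[0.34,0,0]]]'
python3 - <<'E'
from h import *
o=state();print(o['qpos'].round(1))
plan([.5,-.06,.30],-93.5)
c=cam('wrist'); cv2.imwrite('pics/w1.png',c['image'])
E
```

```text
time_s: 3.12
tool_pos: [0.5014, -0.059, 0.3003]
tool_rot: [63.6, 90.0, -10.8]
force: [-0.2, 1.1, 0.3]
grip_width: 0.0871
time_s: 3.45
tool_pos: [0.5011, -0.0572, 0.3003]
tool_rot: [124.6, 90.0, 31.2]
force: [-0.8, -0.2, -0.1]
grip_width: 0.0868
[-30.2  -2.1  33.1  99.    1.1  82.7 -90.7]
shift mm [ 0.3 -0.9  2.8] rot [ 0.0005 -0.0002 -0.0003] ang 0.0
```

View pics/w1.png

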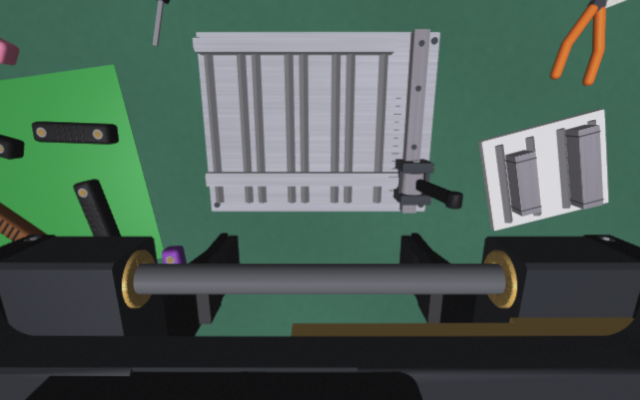

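Run:
```python
import cv2
im=cv2.imread('pics/w1.png')
cv2.imwrite('pics/w1z.png',cv2.resize(im[20:220,185:470],None,fx=2.8,fy=2.8,interpolation=cv2.INTER_CUBIC))
cv2.imwrite('pics/w1y.png',cv2.resize(im[100:240,470:620],None,fx=4,fy=4,interpolation=cv2.INTER_CUBIC))
```

```text
(no output)
```

View pics/w1z.png

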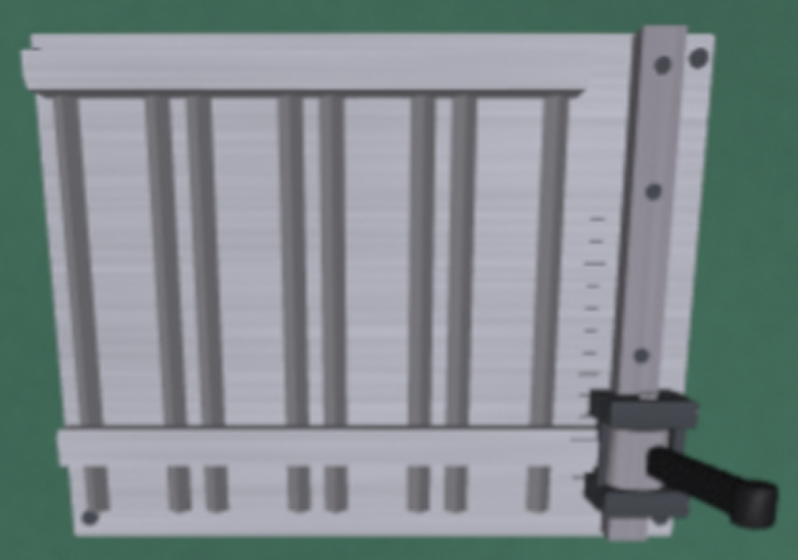

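View pics/w1y.png

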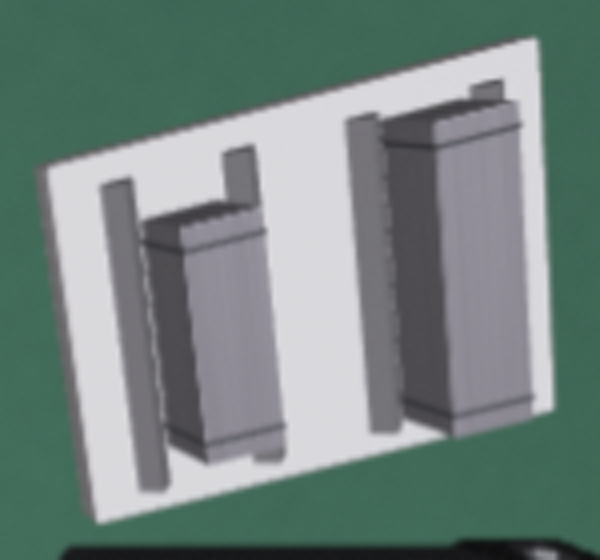

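```bash
cat > fit1.py <<'E'
from h import *
from scipy.optimize import least_squares
c=cam('wrist')
def px(x,y): return np.array([20+y/2.8-.3,185+x/2.8-.3])
obs=[]
ys=[107,67,49,9,-9,-49,-67,-107]
for row,xs in ((400,[88,172,209,295,336,421,457,541]),(150,[68,160,201,291,333,422,463,553])):
    for a,b in zip(xs,ys): obs.append(('ry',unproj(c,*px(a,row),z=.0185)[0],b/1000))
# wall edges
for x in (100,300,500):
    obs.append(('wx',unproj(c,*px(x,50),z=.041)[0],.094))
    obs.append(('wx',unproj(c,*px(x,88),z=.041)[0],.084))
    obs.append(('bx',unproj(c,*px(x,465),z=.041)[0],-.096))
    obs.append(('bx',unproj(c,*px(x,431),z=.041)[0],-.084))
def f(v):
    x,y,t,s=v; r=[]
    for k,P,b in obs:
        d=P[:2]-[x,y]; nx=np.cos(t)*d[0]+np.sin(t)*d[1]; ny=-np.sin(t)*d[0]+np.cos(t)*d[1]
        r.append((ny-b) if k=='ry' else (nx-b) if k=='wx' else nx-b-s)
    return r
s=least_squares(f,[.56,-.03,-.06,.01]); v=s.x
print('nest x,y',v[:2].round(4),'yaw',np.degrees(v[2]).round(2),'stop',v[3].round(4)); print((np.array(s.fun)*1000).round(1))
C,S=np.cos(v[2]),np.sin(v[2])
for q in ((33,35),(715,36),(75,535),(672,537)):
    d=unproj(c,*px(*q),z=.015)[0][:2]-v[:2]; print('corner',(np.array([C*d[0]+S*d[1],-S*d[0]+C*d[1]])*1000).round(1))
# rack: crop offset (470,100) scale 4
def pr(x,y): return np.array([100+y/4-.4,470+x/4-.4])
Q=np.array([unproj(c,*pr(*q),z=.012)[0][:2] for q in ((50,168),(538,38),(553,410),(97,522))]); print('rack',(Q*1000).round(1),Q.mean(0))
u=(Q[0]-Q[1]); w=Q[0]-Q[3]; print(np.linalg.norm(u),np.linalg.norm(w),np.degrees(np.arctan2(w[1],w[0])),np.degrees(np.arctan2(-u[0],u[1])))
for nm,pts in (('long',((432,118),(516,97),(531,418),(452,437))),('short',((183,222),(257,206),(283,440),(210,462)))):
    G=np.array([unproj(c,*pr(*q),z=.036)[0][:2] for q in pts]); u=G[0]-G[3]; w=G[1]-G[2]; h=G[0]-G[1]
    print(nm,G.mean(0).round(4),np.linalg.norm(u),np.linalg.norm(w),np.linalg.norm(h),np.degrees(np.arctan2(u[1],u[0])),np.degrees(np.arctan2(w[1],w[0])))
E
python3 fit1.py
```

```text
nest x,y [ 0.5622 -0.0316] yaw -3.26 stop 0.022
[-0.1  0.3  0.9  0.4 -0.9 -0.9  0.2  0.7 -0.1 -0.6 -0.6 -0.2 -0.6  0.3
  0.3  0.7  2.  -2.2 -2.   1.7  2.1 -2.1 -1.8  1.8  2.2 -2.  -1.7  2. ]
corner [107.5 119.2]
corner [ 107.5 -174.3]
corner [-116.8  119.9]
corner [-117.3 -175. ]
rack [[ 526.3 -273.4]
 [ 559.3 -427.9]
 [ 433.7 -454.5]
 [ 401.1 -299.4]] [ 0.48009528 -0.36379488]
0.15793940546580695 0.127822710454635 11.725567525742317 12.065802325054985
long [ 0.4883 -0.4023] 0.10620166351447258 0.10608900358499639 0.025528894294686553 12.056296591276407 12.08838138772821
short [ 0.4721 -0.3248] 0.08184033871286368 0.07948908552080018 0.023081403926447263 11.99541472616475 12.732933349577385
```

```bash
sed -i "s/px(x,88),z=.041)\[0\],.084/px(x,94),z=.037)[0],.080/; s/px(x,431),z=.041)\[0\],-.084/px(x,429),z=.038)[0],-.080/" fit1.py; python3 fit1.py | head -8
python3 - <<'E'
from h import *
plan([.4883,-.4023,.15],-78); 
t=np.radians(12); d=np.array([.4883-.4801,-.4023+.3638]); print([np.cos(t)*d[0]+np.sin(t)*d[1],-np.sin(t)*d[0]+np.cos(t)*d[1]])
E
```

```text
nest x,y [ 0.5634 -0.0315] yaw -3.22 stop 0.019
[-0.1  0.3  0.9  0.4 -0.9 -0.9  0.2  0.7 -0.1 -0.6 -0.6 -0.2 -0.6  0.3
  0.3  0.7  0.8 -1.  -0.2 -0.1  0.9 -0.9 -0.  -0.   1.  -0.8  0.1  0.2]
corner [106.2 119.2]
corner [ 106.3 -174.3]
corner [-118.   119.9]
corner [-118.5 -175. ]
rack [[ 526.5 -273.3]
shift mm [150.1   6.4 345.4] rot [-2.651e-01 -2.000e-04 -3.000e-04] ang 15.2
[np.float64(1.621022953346256e-05), np.float64(-0.03936355849295712)]
```

```bash
python3 -m pendant '[[87,[100,6,345],[-0.265,0,0]],[87,[100,6,345],[-0.265,0,0]],[87,[100,6,345],[-0.265,0,0]],[60,[100,6,345],[-0.265,0,0]],[60,[100,6,345],[-0.265,0,0]],[60,[100,6,345],[-0.265,0,0]],[60,[100,6,345],[-0.265,0,0]],[60,[100,6,345],[-0.265,0,0]],[60,[100,6,345],[-0.265,0,0]],[60,[100,6,345],[-0.265,0,0]]]'
python3 - <<'E'
from h import *
c=cam('wrist'); cv2.imwrite('pics/w2.png',c['image'])
plan([.4883,-.4023,.039],-78)
E
```

```text
time_s: 4.43
tool_pos: [0.4819, -0.4098, 0.1973]
tool_rot: [-64.6, 89.5, -143.2]
force: [-1.7, 0.3, 0.3]
grip_width: 0.0609
shift mm [159.2   6.3  -3.1] rot [-0.0086  0.0009  0.0052] ang 0.6
```

View pics/w2.png

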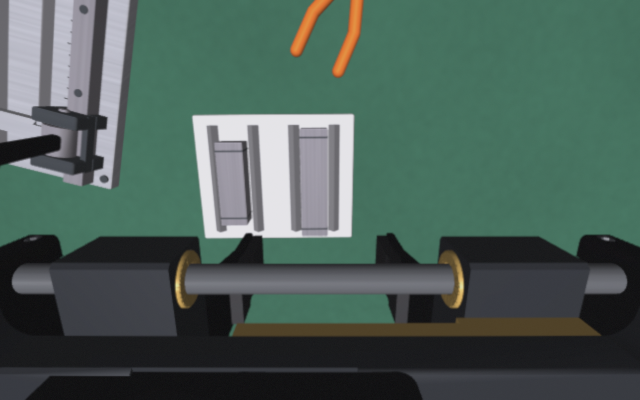

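Run:
```python
from h import *
c=cam('wrist')
G=np.array([unproj(c,r,k,z=.036)[0][:2] for r,k in ((128,301.5),(128,327.5),(235,327),(235,302))]);print(G.mean(0),G)
plan([.4883,-.4023,.07],-78)
plan([.4883,-.4023,.039],-78)
```

```text
[ 0.48811392 -0.40053681] [[ 0.53725867 -0.37845562]
 [ 0.54205845 -0.4019338 ]
 [ 0.43908948 -0.42321962]
 [ 0.4340491  -0.39853821]]
shift mm [129.    3.4  -0.7] rot [-0.0052 -0.0003  0.0026] ang 0.3
shift mm [160.    3.4  -0.7] rot [-0.0052 -0.0003  0.0026] ang 0.3
```

```bash
python3 -m pendant '[[60,[40,3.5,-1.5],[-0.005,0,0]],[60,[80,3.5,-1.5],[-0.005,0,0]],[60,[120,3.5,-1.5],[-0.005,0,0]],[60,[140,3.5,-1.5],[-0.005,0,0]],[60,[150,3.5,-1.5],[-0.005,0,0]],[60,[158,3.5,-1.5],[-0.005,0,0]],[60,[160,3.5,-1.5],[-0.005,0,0]],[60,[160,3.5,-1.5],[-0.005,0,0]],[20,[160,3.5,-1.5],[-0.005,0,0]],[20,[160,3.5,-1.5],[-0.005,0,0]]]' 40
python3 -m pendant '[[20,[0,0,0],[0,0,0]],[20,[0,0,0],[0,0,0]],[20,[0,0,0],[0,0,0]],[20,[-3,0,0],[0,0,0]],[20,[-8,0,0],[0,0,0]],[20,[-15,0,0],[0,0,0]],[20,[-30,0,0],[0,0,0]],[20,[-30,0,0],[0,0,0]]]' 40
python3 - <<'E'
from h import *
c=cam('wrist'); cv2.imwrite('pics/w3.png',c['image'])
E
```

```text
time_s: 5.37
tool_pos: [0.4912, -0.4003, 0.0419]
tool_rot: [52.0, 89.8, -25.9]
force: [-0.3, -0.4, -0.9]
grip_width: 0.053
time_s: 6.03
tool_pos: [0.4915, -0.4008, 0.0733]
tool_rot: [49.4, 89.8, -28.5]
force: [0.9, -1.3, -0.6]
grip_width: 0.0261
```

View pics/w3.png

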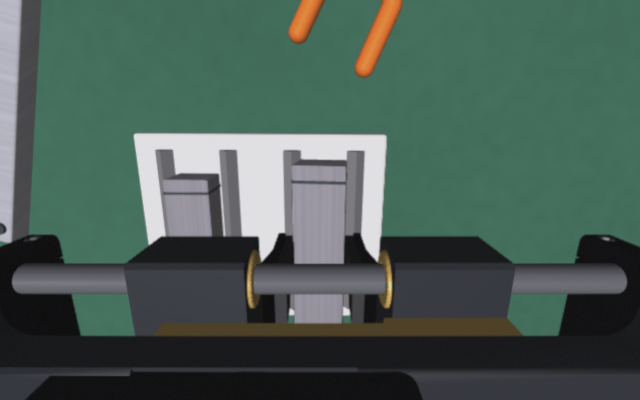

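```bash
cat >> h.py <<'E'
NEST=[.5634,-.0315,np.radians(-3.22)]
def n2w(x,y,z=0):
    a,b,t=NEST; return np.array([a+np.cos(t)*x-np.sin(t)*y,b+np.sin(t)*x+np.cos(t)*y,z])
def w2n(P):
    a,b,t=NEST; d=np.asarray(P)[...,:2]-[a,b]; return np.stack([np.cos(t)*d[...,0]+np.sin(t)*d[...,1],-np.sin(t)*d[...,0]+np.cos(t)*d[...,1]],-1)
NY=-93.22
E
python3 - <<'E'
from h import *
o=state();print(o['tool_pos'])
print(n2w(.0252,.029)); plan(n2w(.0252,.029,.2),NY)
E
```

```text
[ 0.49129123 -0.40055844  0.07233399]
[ 0.59018915 -0.00396127  0.        ]
shift mm [-128.   180.5 -366.6] rot [ 0.2681  0.0019 -0.0031] ang 15.4
```

```bash
python3 -m pendant '[[20,[-40,0,0],[0,0,0]],[20,[-80,0,0],[0,0,0]],[20,[-120,0,-10],[0,0,0]],[20,[-128,20,-40],[0.268,0,0]],[20,[-128,40,-80],[0.268,0,0]],[20,[-128,60,-120],[0.268,0,0]],[20,[-128,78,-158],[0.268,0,0]],[20,[-128,96,-195],[0.268,0,0]],[20,[-128,114,-232],[0.268,0,0]],[20,[-128,132,-268],[0.268,0,0]]]' 40
python3 - <<'E'
from h import *
plan(n2w(.0252,.029,.2),NY)
plan(n2w(.0252,.029,.1),NY)
E
```

```text
time_s: 6.92
tool_pos: [0.5606, -0.1161, 0.1983]
tool_rot: [162.1, 89.9, 68.9]
force: [1.3, 0.5, -2.9]
grip_width: 0.026
shift mm [  -1.6   23.3 -113.6] rot [ 0.     -0.0009 -0.0003] ang 0.1
shift mm [  98.4   23.2 -113.5] rot [ 0.     -0.0009 -0.0003] ang 0.1
```

```bash
python3 -m pendant '[[20,[0,10,-40],[0,0,0]],[20,[0,18,-80],[0,0,0]],[20,[30,23,-113],[0,0,0]],[20,[70,23,-113],[0,0,0]],[20,[85,23,-113],[0,0,0]],[20,[85,23,-113],[0,0,0]],[20,[85,23,-113],[0,0,0]]]' 40
python3 - <<'E'
from h import *
c=cam('wrist'); cv2.imwrite('pics/w4.png',c['image'])
plan(n2w(.0252,.029,.06),NY)
E
```

```text
time_s: 7.5
tool_pos: [0.5894, -0.0071, 0.1127]
tool_rot: [-63.3, 89.9, -156.5]
force: [0.6, -0.1, -1.4]
grip_width: 0.0256
shift mm [54.2 -0.8 -3.6] rot [-0.0012  0.0002 -0.0014] ang 0.1
```

View pics/w4.png

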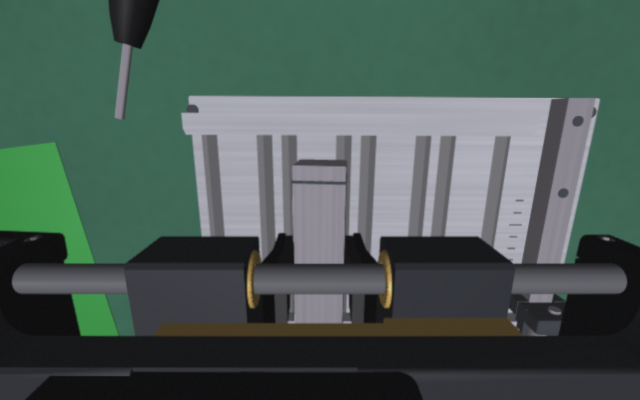

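Run:
```python
from h import *
c=cam('wrist'); p,_=tool(); print(p, w2n(p))
zt=p[2]-.006
for r,k in ((165,293.5),(165,346),):
    print('gauge front top',w2n(unproj(c,r,k,z=zt))[0].round(4))
for k in (210,266,289,344,368.5,423,447,502):
    print(k,w2n(unproj(c,137,k,z=.0185))[0].round(4))
print('wall',w2n(unproj(c,[113,135],[320,320],z=.041)))
```

```text
[ 0.59131195 -0.00773145  0.11500921] [0.0265328  0.02529884]
gauge front top [0.0737 0.0375]
gauge front top [0.0737 0.0131]
210 [0.081 0.105]
266 [0.0809 0.0642]
289 [0.0809 0.0475]
344 [0.0809 0.0074]
368.5 [ 0.0809 -0.0104]
423 [ 0.0809 -0.0501]
447 [ 0.081  -0.0676]
502 [ 0.081  -0.1078]
wall [[0.09756986 0.02499076]
 [0.08359962 0.02498287]]
```

```bash
python3 -m pendant '[[20,[30,0,-3],[0,0,0]],[20,[50,0,-3],[0,0,0]],[20,[58,0,-3],[0,0,0]],[20,[63,0,-3],[0,0,0]],[20,[66,0,-3],[0,0,0]],[20,[68,0,-3],[0,0,0]],[20,[68.5,0,-3],[0,0,0]],[20,[68.5,0,-3],[0,0,0]]]' 40
python3 - <<'E'
from h import *
o=state(); print(o['tool_pos'],w2n(o['tool_pos']),o['force'],o['grip_width'])
E
```

```text
time_s: 8.27
tool_pos: [0.5915, -0.0042, 0.0465]
tool_rot: [103.0, 89.9, 9.8]
force: [-1.8, -1.8, 5.1]
grip_width: 0.0257
[ 0.59146389 -0.00423104  0.04652651] [0.02648788 0.02880225] [-1.79857872 -1.81675661  5.05398646] 0.025678517755957107
```

```bash
python3 -m pendant '[[40,[0,0,0],[0,0,0]],[40,[0,0,0],[0,0,0]],[40,[0,0,0],[0,0,0]],[40,[-30,0,0],[0,0,0]],[40,[-70,0,0],[0,0,0]],[40,[-110,0,0],[0,0,0]],[40,[-140,0,0],[0,0,0]],[40,[-140,0,0],[0,0,0]]]' 40
python3 - <<'E'
from h import *
c=cam('wrist'); cv2.imwrite('pics/w5.png',c['image'])
c2=cam('side'); cv2.imwrite('pics/s5.png',cv2.resize(c2['image'][160:320,200:420],None,fx=3.5,fy=3.5,interpolation=cv2.INTER_CUBIC))
E
```

```text
time_s: 8.93
tool_pos: [0.5944, -0.0041, 0.1917]
tool_rot: [103.6, 89.3, 10.4]
force: [1.8, -0.6, -0.2]
grip_width: 0.0402
```

View pics/w5.png

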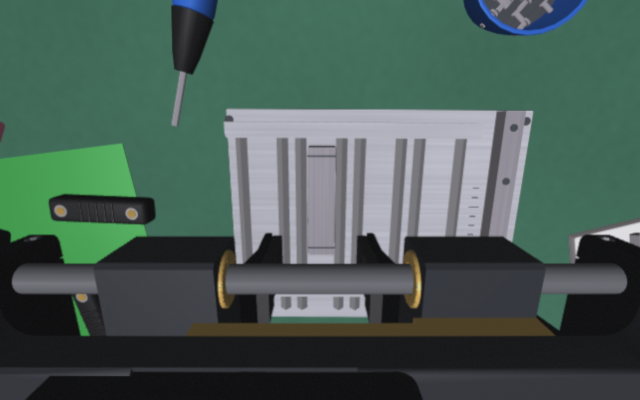

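View pics/s5.png

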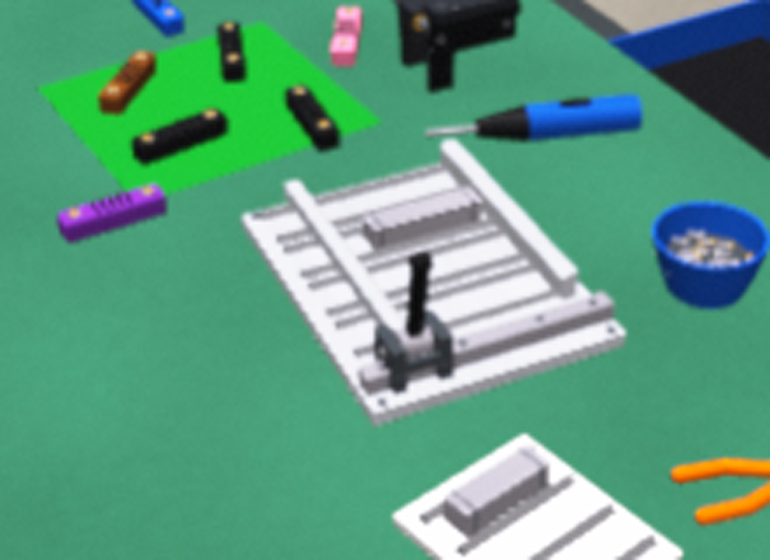

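Run:
```python
from h import *
plan(n2w(-.100,0,.15),NY)
```

```text
shift mm [  35.5 -126.2   29.6] rot [ 0.0004 -0.0014 -0.003 ] ang 0.2
```

```bash
python3 -m pendant '[[0,[0,-40,10],[0,0,0]],[0,[0,-80,20],[0,0,0]],[0,[10,-120,30],[0,0,0]],[0,[35,-126,30],[0,0,0]],[0,[75,-126,30],[0,0,0]],[0,[115,-126,30],[0,0,0]],[0,[130,-126,30],[0,0,0]],[0,[138,-126,30],[0,0,0]],[0,[138,-126,30],[0,0,0]]]' 20
python3 - <<'E'
from h import *
o=state(); print(o['tool_pos'],w2n(o['tool_pos']),o['force'],o['grip_width'])
c2=cam('side'); cv2.imwrite('pics/s6.png',cv2.resize(c2['image'][160:320,200:420],None,fx=3.5,fy=3.5,interpolation=cv2.INTER_CUBIC))
E
```

```text
time_s: 9.78
tool_pos: [0.4603, -0.0269, 0.0441]
tool_rot: [-66.5, 89.7, -159.7]
force: [-0.3, -0.3, 0.1]
grip_width: 0.0005
[ 0.46026379 -0.02688948  0.04407799] [-0.10323235 -0.00118992] [-0.26011797 -0.2858887   0.13752865] 0.0004556141788263888
```

View pics/s6.png

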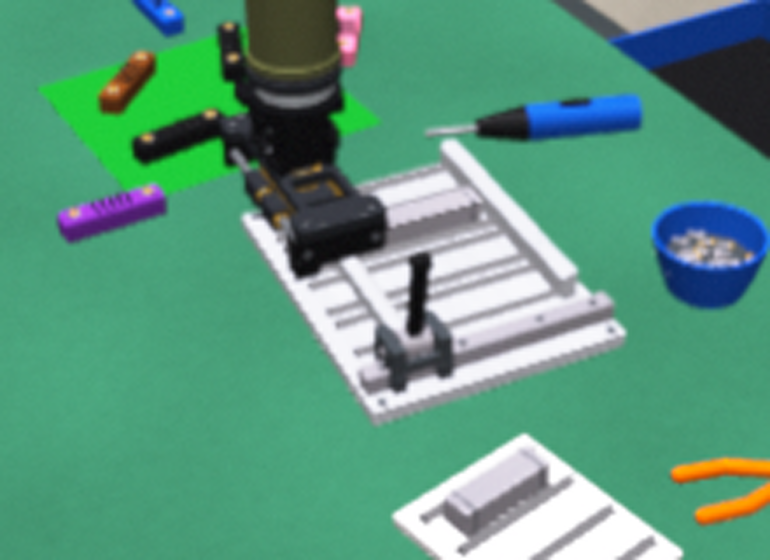

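```bash
python3 -m pendant '[[0,[-2,8,0],[0,0,0]],[0,[-2,14,0],[0,0,0]],[0,[-2,19,0],[0,0,0]],[0,[-2,24,0],[0,0,0]],[0,[-2,29,0],[0,0,0]],[0,[-2,34,0],[0,0,0]],[0,[-2,38,0],[0,0,0]],[0,[-2,42,0],[0,0,0]]]' 20
python3 -m pendant '[[0,[0,2,0],[0,0,0]],[0,[0,3,0],[0,0,0]],[0,[0,4,0],[0,0,0]],[0,[0,4,0],[0,0,0]]]' 20
python3 -c "
from h import *
o=state(); print(w2n(o['tool_pos']),o['force'])"
```

```text
time_s: 10.5
tool_pos: [0.5051, -0.029, 0.0486]
tool_rot: [-103.5, 90.0, 163.3]
force: [-2.6, 0.6, 2.0]
grip_width: 0.0003
time_s: 10.83
tool_pos: [0.5086, -0.0292, 0.0485]
tool_rot: [-119.3, 90.0, 147.5]
force: [-2.5, 1.1, 2.2]
grip_width: 0.0003
[-0.05480289 -0.0007985 ] [-2.47486576  1.13738958  2.19382375]
```

```bash
python3 -m pendant '[[0,[0,0.7,0],[0,0,0]],[0,[0,1.4,0],[0,0,0]],[0,[0,2,0],[0,0,0]],[0,[0,2,0],[0,0,0]]]' 20
python3 -c "
from h import *
o=state(); print(w2n(o['tool_pos']),o['force'])"
python3 -m pendant '[[0,[0,0.7,0],[0,0,0]],[0,[0,1.4,0],[0,0,0]],[0,[0,1.4,0],[0,0,0]]]' 20
python3 -c "
from h import *
o=state(); print(w2n(o['tool_pos']),o['force'])"
```

```text
time_s: 11.17
tool_pos: [0.5106, -0.0293, 0.0485]
tool_rot: [-171.6, 90.0, 95.2]
force: [-2.5, 0.1, 2.1]
grip_width: 0.0007
[-0.05279769 -0.00076044] [-2.47000377  0.14322179  2.09213209]
time_s: 11.42
tool_pos: [0.5122, -0.0294, 0.0485]
tool_rot: [70.3, 90.0, -23.0]
force: [-3.2, 0.7, 0.6]
grip_width: 0.0003
[-0.05125729 -0.00079259] [-3.2107691   0.6541301   0.59711357]
```

```bash
for i in 1; do python3 -m pendant '[[0,[0,0.5,0],[0,0,0]],[0,[0,1,0],[0,0,0]],[0,[0,1,0],[0,0,0]]]' 20; done
python3 -m pendant '[[0,[0,0.5,0],[0,0,0]],[0,[0,1,0],[0,0,0]],[0,[0,1,0],[0,0,0]]]' 20
python3 -m pendant '[[0,[0,0.5,0],[0,0,0]],[0,[0,1,0],[0,0,0]],[0,[0,1,0],[0,0,0]]]' 20
python3 -c "
from h import *
o=state(); print(w2n(o['tool_pos']),o['force'])"
```

```text
time_s: 11.67
tool_pos: [0.5131, -0.0295, 0.0486]
tool_rot: [68.7, 90.0, -24.5]
force: [-2.9, 0.7, 1.1]
grip_width: 0.0005
time_s: 11.92
tool_pos: [0.5135, -0.0295, 0.0485]
tool_rot: [-94.9, 89.9, 171.9]
force: [-5.5, 0.1, 2.2]
grip_width: 0.0002
time_s: 12.17
tool_pos: [0.5135, -0.0295, 0.0485]
tool_rot: [-97.4, 89.8, 169.4]
force: [-7.9, -0.6, 4.9]
grip_width: 0.0004
[-0.04988627 -0.0008082 ] [-7.91161003 -0.61631409  4.89919085]
```

```bash
python3 -m pendant '[[0,[0,-12,0],[0,0,0]],[0,[-5,-16,0],[0,0,0]],[0,[-40,-16,0],[0,0,0]],[0,[-80,-16,0],[0,0,0]],[0,[-120,-16,20],[0,0,0]],[0,[-160,-16,60],[0,0,0]],[0,[-180,-16,100],[0,0,0]],[0,[-180,-16,100],[0,0,0]],[0,[-180,-16,100],[0,0,0]]]' 20
python3 - <<'E'
from h import *
o=state(); print(w2n(o['tool_pos']),o['tool_pos'])
c=cam('wrist'); cv2.imwrite('pics/w7.png',c['image'])
c2=cam('side'); cv2.imwrite('pics/s7.png',cv2.resize(c2['image'][160:320,200:420],None,fx=3.5,fy=3.5,interpolation=cv2.INTER_CUBIC))
E
```

```text
time_s: 12.92
tool_pos: [0.4956, -0.1347, 0.2331]
tool_rot: [85.5, 89.4, -8.2]
force: [0.0, -0.4, -0.0]
grip_width: 0.0008
[-0.06188662 -0.10686189] [ 0.49560865 -0.134717    0.23306275]
```

View pics/w7.png

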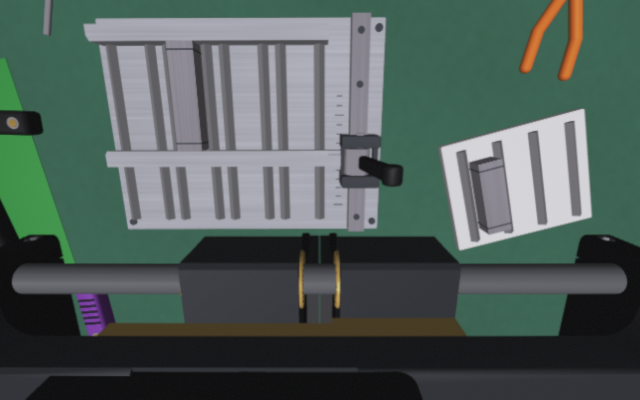

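View pics/s7.png

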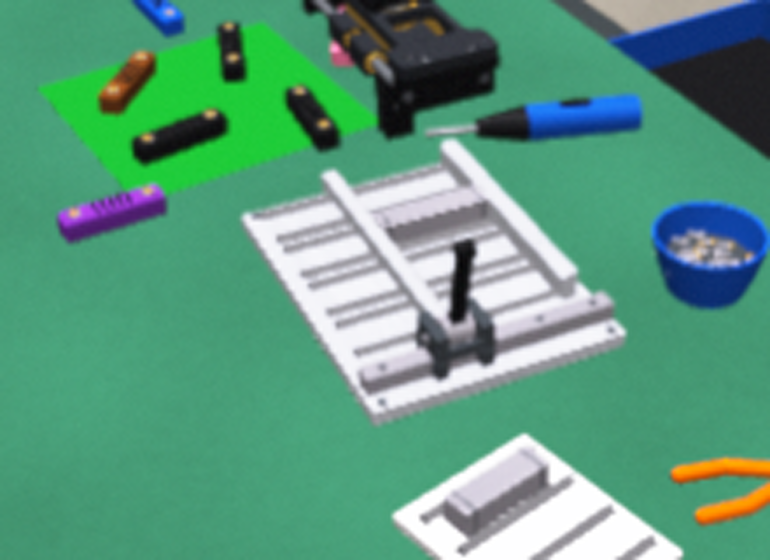

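Run:
```python
from h import *
c=cam('wrist'); P=cloud(c)
for l in ('lever_tip','lever_hinge','stop_bar'):
    for k in models.landmark_of('wrist',l)[:2]:
        r,q=k['centre'][0]*400,k['centre'][1]*640; w=P[int(r),int(q)]; print(l,round(k['confidence'],2),r,q,w,w2n(w))
b=P[150:190,365:410].reshape(-1,3); b=b[b[:,2]>.09]; print(len(b),np.c_[w2n(b),b[:,2]][::max(1,len(b)//12)].round(3)); n=w2n(b); print(n.min(0),n.max(0),b[:,2].max())
q=P[140:182,345:375].reshape(-1,3); q=q[q[:,2]>.05];n=w2n(q);print(n.min(0),n.max(0))
d=unproj(c,[152,165],[200,200],z=.041); print('bar',w2n(d)); print('wall',w2n(unproj(c,[25,42],[200,200],z=.041)))
```

```text
lever_tip 0.58 172.4 401.088 [ 0.52166933 -0.19017512  0.14050862] [-0.032752   -0.16076862]
lever_hinge 0.89 158.88 360.0 [ 0.52302799 -0.17019502  0.05923443] [-0.03251777 -0.14074375]
stop_bar 0.6 155.07999999999998 224.0 [ 0.53154568 -0.03280615  0.03934026] [-0.03173066 -0.00309335]
693 [[-0.029 -0.153  0.091]
 [-0.031 -0.153  0.099]
 [-0.031 -0.155  0.111]
 [-0.028 -0.166  0.138]
 [-0.029 -0.158  0.14 ]
 [-0.034 -0.155  0.115]
 [-0.031 -0.167  0.14 ]
 [-0.033 -0.16   0.139]
 [-0.034 -0.157  0.139]
 [-0.036 -0.159  0.139]
 [-0.037 -0.167  0.139]
 [-0.04  -0.167  0.14 ]
 [-0.043 -0.16   0.139]]
[-0.04306744 -0.16821371] [-0.02709824 -0.15085736] 0.1425766044268796
[-0.05570767 -0.1560371 ] [-0.01528477 -0.12968823]
bar [[-0.0284526   0.02076961]
 [-0.04179576  0.02203668]]
wall [[0.08903653 0.00972299]
 [0.07453263 0.01107488]]
```

Run:
```python
from h import *
plan(n2w(-.036,-.203,.233),NY); plan(n2w(-.036,-.203,.124),NY)
r=.070
for ph in (-9,0,10,20,30,40,50,60,70,75,80,83,86):
    f=np.radians(ph)
    y=-.148+r*np.sin(f)-.005*np.cos(f); z=.047+r*np.cos(f)+.005*np.sin(f)
    ty=y-.015; tz=z+.017
    print(ph,'TCP nest y,z',round(ty,4),round(tz,4),'rel shift x,z from (-.203,.124):',((.124-tz)*1000).round(1),(-(ty+.203)*1000).round(1))
```

```text
shift mm [ -5.2  28.2 103.8] rot [ 0.0024 -0.      0.0011] ang 0.2
shift mm [103.8  28.3 103.8] rot [ 0.0024 -0.      0.0011] ang 0.2
-9 TCP nest y,z -0.1789 0.1324 rel shift x,z from (-.203,.124): -8.4 -24.1
0 TCP nest y,z -0.168 0.134 rel shift x,z from (-.203,.124): -10.0 -35.0
10 TCP nest y,z -0.1558 0.1338 rel shift x,z from (-.203,.124): -9.8 -47.2
20 TCP nest y,z -0.1438 0.1315 rel shift x,z from (-.203,.124): -7.5 -59.2
30 TCP nest y,z -0.1323 0.1271 rel shift x,z from (-.203,.124): -3.1 -70.7
40 TCP nest y,z -0.1218 0.1208 rel shift x,z from (-.203,.124): 3.2 -81.2
50 TCP nest y,z -0.1126 0.1128 rel shift x,z from (-.203,.124): 11.2 -90.4
60 TCP nest y,z -0.1049 0.1033 rel shift x,z from (-.203,.124): 20.7 -98.1
70 TCP nest y,z -0.0989 0.0926 rel shift x,z from (-.203,.124): 31.4 -104.1
75 TCP nest y,z -0.0967 0.0869 rel shift x,z from (-.203,.124): 37.1 -106.3
80 TCP nest y,z -0.0949 0.0811 rel shift x,z from (-.203,.124): 42.9 -108.1
83 TCP nest y,z -0.0941 0.0775 rel shift x,z from (-.203,.124): 46.5 -108.9
86 TCP nest y,z -0.0935 0.0739 rel shift x,z from (-.203,.124): 50.1 -109.5
```

```bash
python3 -m pendant '[[0,[-5,10,40],[0,0,0]],[0,[-5,20,80],[0,0,0]],[0,[-5,28,104],[0,0,0]],[0,[10,28,104],[0,0,0]],[0,[50,28,104],[0,0,0]],[0,[90,28,104],[0,0,0]],[0,[102,28,104],[0,0,0]],[0,[102,28,104],[0,0,0]],[0,[102,28,104],[0,0,0]]]' 20
python3 - <<'E'
from h import *
o=state(); print(w2n(o['tool_pos']),o['tool_pos'],o['force'])
c2=cam('side'); cv2.imwrite('pics/s8.png',cv2.resize(c2['image'][160:320,200:420],None,fx=3.5,fy=3.5,interpolation=cv2.INTER_CUBIC))
E
```

```text
time_s: 13.97
tool_pos: [0.5158, -0.2336, 0.1269]
tool_rot: [-59.1, 89.9, -152.3]
force: [0.4, 0.3, 0.7]
grip_width: 0.0003
[-0.03613795 -0.20445101] [ 0.51583509 -0.23359836  0.12687647] [0.43943484 0.30450425 0.66282663]
```

View pics/s8.png

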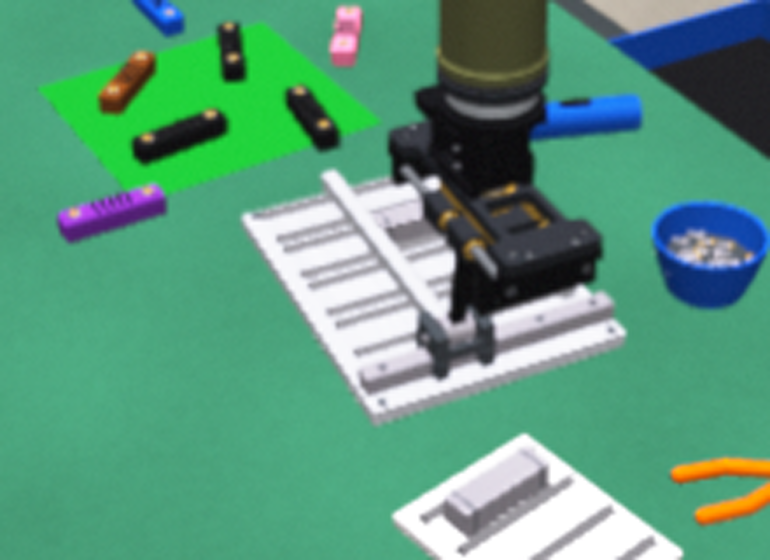

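```bash
python3 -m pendant '[[0,[-5,0,-15],[0,0,0]],[0,[-6,0,-26],[0,0,0]],[0,[-7,0,-37],[0,0,0]],[0,[-7,0,-49],[0,0,0]],[0,[-4.5,0,-61],[0,0,0]],[0,[0,0,-72],[0,0,0]],[0,[3,0,-78],[0,0,0]],[0,[6,0,-83],[0,0,0]],[0,[6,0,-83],[0,0,0]]]' 20
python3 - <<'E'
from h import *
o=state(); print(w2n(o['tool_pos']),o['tool_pos'],o['force'])
c2=cam('side'); cv2.imwrite('pics/s9.png',cv2.resize(c2['image'][160:320,200:420],None,fx=3.5,fy=3.5,interpolation=cv2.INTER_CUBIC))
E
```

```text
time_s: 14.77
tool_pos: [0.5208, -0.1499, 0.1207]
tool_rot: [123.4, 89.9, 30.3]
force: [-0.4, -0.1, 0.1]
grip_width: 0.0002
[-0.03583815 -0.12060841] [ 0.52084385 -0.14990496  0.12074989] [-0.38183421 -0.06635525  0.13613903]
```

View pics/s9.png

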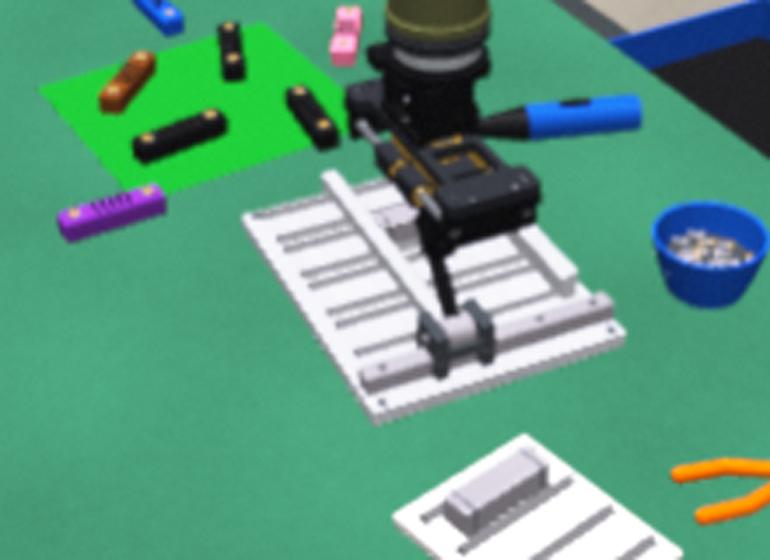

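```bash
python3 -m pendant '[[0,[4,0,-5],[0,0,0]],[0,[8,0,-10],[0,0,0]],[0,[13,0,-14],[0,0,0]],[0,[18,0,-18],[0,0,0]],[0,[23,0,-21],[0,0,0]],[0,[28,0,-24],[0,0,0]],[0,[28,0,-24],[0,0,0]]]' 20
python3 - <<'E'
from h import *
o=state(); print(w2n(o['tool_pos']),o['tool_pos'],o['force'])
E
```

```text
time_s: 15.4
tool_pos: [0.5217, -0.1268, 0.0921]
tool_rot: [-56.7, 90.0, -149.9]
force: [0.5, 0.3, 0.2]
grip_width: 0.0006
[-0.03627972 -0.09747358] [ 0.52170247 -0.12678186  0.09214297] [0.53538774 0.26171905 0.21009437]
```

```bash
python3 -m pendant '[[0,[4,0,-1],[0,0,0]],[0,[8,0,-2],[0,0,0]],[0,[12,0,-3],[0,0,0]],[0,[14,0,-3],[0,0,0]],[0,[14,0,-3],[0,0,0]]]' 20
python3 - <<'E'
from h import *
o=state(); print(w2n(o['tool_pos']),o['tool_pos'],o['force'])
c2=cam('side'); cv2.imwrite('pics/s10.png',cv2.resize(c2['image'][160:320,200:420],None,fx=3.5,fy=3.5,interpolation=cv2.INTER_CUBIC))
E
```

```text
time_s: 15.82
tool_pos: [0.5223, -0.1231, 0.0798]
tool_rot: [-178.3, 89.8, 88.5]
force: [-3.9, 3.3, 13.8]
grip_width: 0.0006
[-0.03589138 -0.09374991] [ 0.52229935 -0.12308588  0.07977714] [-3.94843028  3.3191667  13.75468324]
```

View pics/s10.png

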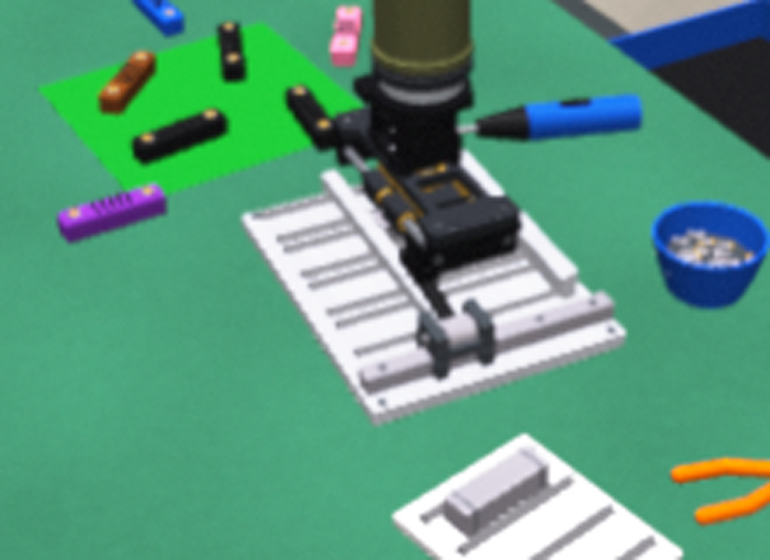

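```bash
python3 -m pendant '[[0,[1,0,0],[0,0,0]],[0,[1,0,0],[0,0,0]],[0,[-20,0,0],[0,0,0]],[0,[-60,0,0],[0,0,0]],[0,[-100,0,0],[0,0,0]],[0,[-130,0,0],[0,0,0]],[40,[-150,-10,0],[0,0,0]],[40,[-150,-15,0],[0,0,0]],[40,[-150,-15,0],[0,0,0]]]' 20
python3 - <<'E'
from h import *
o=state(); print(w2n(o['tool_pos']),o['tool_pos'],o['force'])
c=cam('wrist'); cv2.imwrite('pics/w11.png',c['image']); P=cloud(c)
n=w2n(P); m=(abs(n[...,0]+.036)<.012)&(n[...,1]>-.125)&(n[...,1]<-.04)&(P[...,2]>.046)&(P[...,2]<.11)
N=n[m]; Z=P[...,2][m]
f=np.polyfit(N[:,1],Z,1); print(m.sum(),'slope deg',np.degrees(np.arctan(f[0])),N[:,1].min(),N[:,1].max(),N[:,0].min(),N[:,0].max(),Z.max())
c2=cam('side'); cv2.imwrite('pics/s11.png',cv2.resize(c2['image'][160:320,200:420],None,fx=3.5,fy=3.5,interpolation=cv2.INTER_CUBIC))
E
```

```text
time_s: 16.62
tool_pos: [0.5062, -0.1232, 0.2288]
tool_rot: [159.4, 89.9, 66.2]
force: [0.1, 0.4, -0.0]
grip_width: 0.013
[-0.0519555  -0.09479176] [ 0.50620207 -0.12322376  0.22879259] [ 0.11367165  0.43073665 -0.00135995]
1103 slope deg 10.804389398586592 -0.12496101070732361 -0.054429218781430734 -0.04278612762343396 -0.02698250494157769 0.07039339933856142
```

View pics/w11.png

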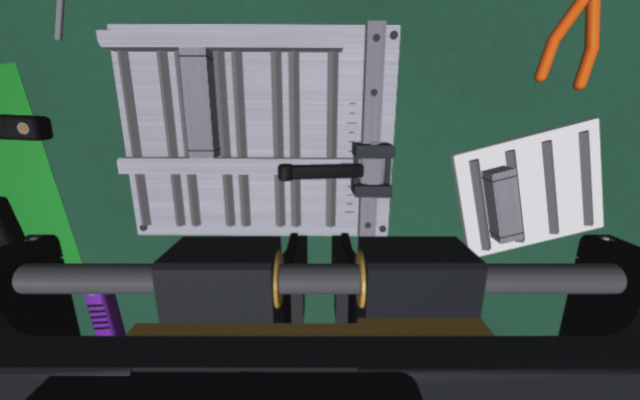

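View pics/s11.png

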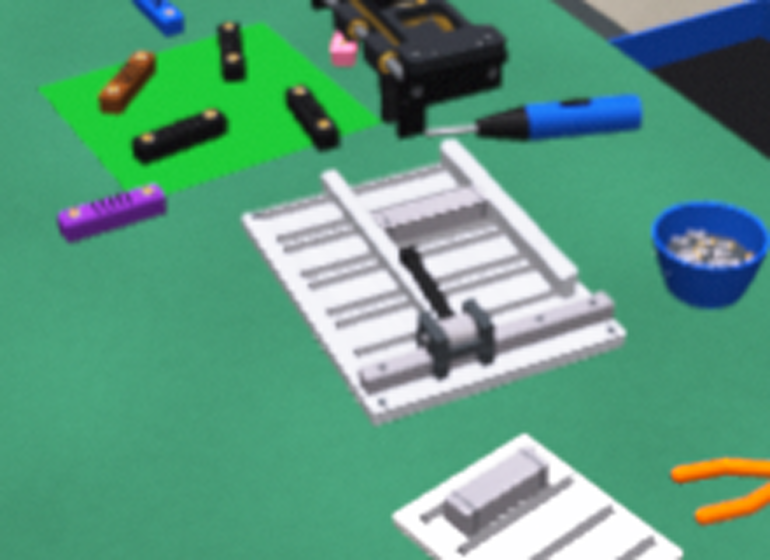

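Run:
```python
from h import *
plan(n2w(.027,.0285,.10),NY)
c=cam('wrist')
print('gauge top',w2n(unproj(c,[50,50,153,153],[180,211,190,219],z=.039)).round(4))
```

```text
shift mm [ 127.2   79.5 -122.6] rot [ 0.0004 -0.001   0.0019] ang 0.1
gauge top [[ 0.0772  0.0377]
 [ 0.0771  0.0083]
 [-0.0196  0.0381]
 [-0.0196  0.0084]]
```

```bash
python3 -m pendant '[[50,[0,25,-40],[0,0,0]],[50,[10,50,-80],[0,0,0]],[50,[40,79,-120],[0,0,0]],[50,[80,79,-122],[0,0,0]],[50,[115,79,-122],[0,0,0]],[50,[115,79,-122],[0,0,0]]]' 40
python3 - <<'E'
from h import *
o=state(); print(w2n(o['tool_pos']),o['tool_pos'],o['force'])
plan(n2w(.027,.028,.0425),NY)
c=cam('wrist'); cv2.imwrite('pics/w12.png',c['image'])
E
```

```text
time_s: 17.27
tool_pos: [0.5882, -0.0034, 0.1051]
tool_rot: [-74.6, 89.2, -167.6]
force: [-2.1, 0.9, -0.9]
grip_width: 0.0494
[0.0231748  0.02948284] [ 0.58819426 -0.00336544  0.10507044] [-2.08985936  0.90003321 -0.90063741]
shift mm [62.5  4.6  1.3] rot [0.0035 0.0036 0.0129] ang 0.8
```

View pics/w12.png

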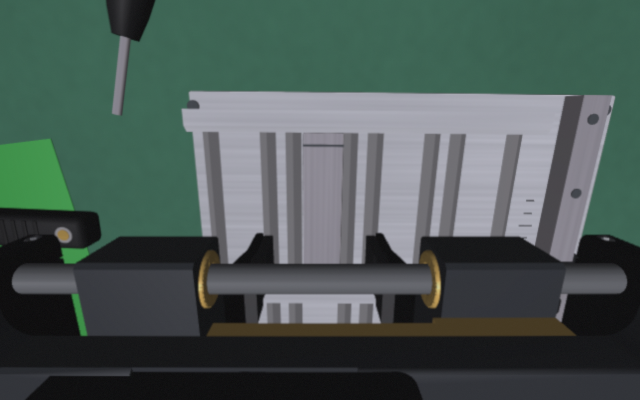

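```bash
python3 -c "
from h import *
c=cam('wrist'); print(w2n(unproj(c,[150,150],[302.5,343.5],z=.039))); plan(n2w(.027,.0275,.0425),NY)"
```

```text
[[0.07088959 0.03868657]
 [0.07094331 0.01217271]]
shift mm [67.4  2.5 -1.2] rot [-0.0004  0.0033  0.0076] ang 0.5
```

```bash
python3 -m pendant '[[50,[30,2,-0.5],[0,0,0]],[50,[50,2,-0.5],[0,0,0]],[50,[60,2,-0.5],[0,0,0]],[50,[65,2,-0.5],[0,0,0]],[50,[66,2,-0.5],[0,0,0]],[50,[66,2,-0.5],[0,0,0]],[20,[66,2,-0.5],[0,0,0]],[20,[66,2,-0.5],[0,0,0]],[20,[66,2,-0.5],[0,0,0]],[20,[66,2,-0.5],[0,0,0]]]' 60
python3 -c "
from h import *
o=state(); print(w2n(o['tool_pos']),o['tool_pos'],o['force'],o['grip_width'])"
```

```text
time_s: 18.2
tool_pos: [0.5949, -0.0054, 0.0482]
tool_rot: [115.0, 89.9, 21.8]
force: [0.4, 0.0, -0.5]
grip_width: 0.0309
[0.03001826 0.02786407] [ 0.594936   -0.00536605  0.04824714] [ 0.36650192  0.00323052 -0.48965796] 0.030858243971156177
```

```bash
python3 -m pendant '[[20,[4.5,0,0],[0,0,0]],[20,[4.5,0,0],[0,0,0]],[20,[4.5,0,0],[0,0,0]]]' 60
python3 -c "
from h import *
o=state(); print(w2n(o['tool_pos']),o['tool_pos'],o['force'],o['grip_width'])"
```

```text
time_s: 18.45
tool_pos: [0.5955, -0.0056, 0.0447]
tool_rot: [119.1, 89.9, 25.9]
force: [-2.3, 1.5, 10.2]
grip_width: 0.0253
[0.03062605 0.02767806] [ 0.59553237 -0.00558591  0.04473848] [-2.28973683  1.45158578 10.23284292] 0.02528557177254096
```

```bash
python3 -m pendant '[[20,[-1,0,0],[0,0,0]],[20,[-3,0,0],[0,0,0]],[20,[-6,0,0],[0,0,0]],[20,[-10,0,0],[0,0,0]],[20,[-18,0,0],[0,0,0]],[20,[-30,0,0],[0,0,0]],[20,[-60,0,0],[0,0,0]],[20,[-100,0,0],[0,0,0]],[20,[-135,0,0],[0,0,0]],[20,[-135,0,0],[0,0,0]]]' 60
python3 - <<'E'
from h import *
o=state(); print(w2n(o['tool_pos']),o['tool_pos'],o['force'],o['grip_width'])
c=cam('wrist'); cv2.imwrite('pics/w13.png',c['image'])
c2=cam('side'); cv2.imwrite('pics/s13.png',cv2.resize(c2['image'][100:320,180:420],None,fx=3.,fy=3.,interpolation=cv2.INTER_CUBIC)[:590])
E
```

```text
time_s: 19.28
tool_pos: [0.5976, -0.0065, 0.1853]
tool_rot: [104.3, 89.5, 11.1]
force: [1.4, -0.4, -2.0]
grip_width: 0.0254
[0.03278325 0.02692774] [ 0.59764402 -0.00645621  0.18533462] [ 1.40430335 -0.40550084 -2.03030414] 0.025378176204596915
```

View pics/w13.png

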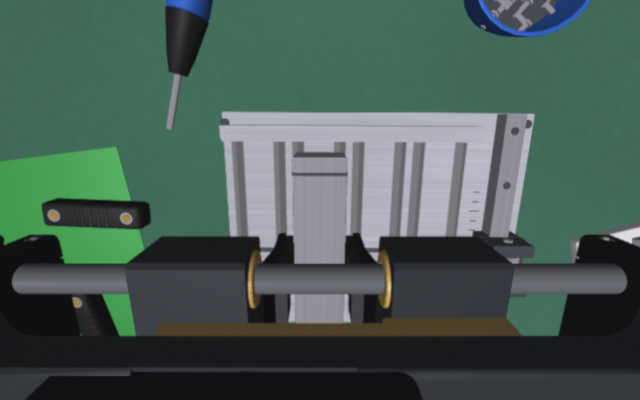

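View pics/s13.png

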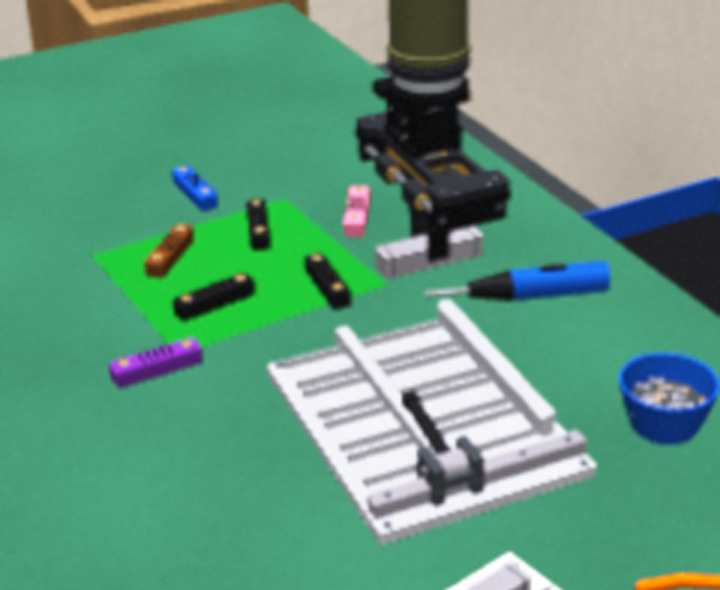

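Run:
```python
from h import *
c=cam('wrist'); p,_=tool(); print(w2n(p)-.053-0, )
f=w2n(unproj(c,[156,156],[293,346],z=p[2]-.0057)); print(f, 'offset',w2n(p)[0]-(f.mean(0)[0]-.053))
plan([.4915,-.4006,.19],-78)
```

```text
[-0.02452605 -0.02512652]
[[0.08124586 0.04016956]
 [0.08127594 0.01540974]] offset 0.000213055978325917
shift mm [-12.4 -79.6 400.4] rot [-0.2654 -0.001   0.0021] ang 15.2
```

```bash
python3 -m pendant '[[20,[-12,-8,40],[0,0,0]],[20,[-12,-16,80],[0,0,0]],[20,[-12,-24,120],[-0.13,0,0]],[20,[-12,-32,160],[-0.265,0,0]],[20,[-12,-40,200],[-0.265,0,0]],[20,[-12,-48,240],[-0.265,0,0]],[20,[-12,-56,280],[-0.265,0,0]],[20,[-12,-64,320],[-0.265,0,0]],[20,[-12,-72,360],[-0.265,0,0]],[20,[-12,-80,400],[-0.265,0,0]]]' 60
python3 -m pendant '[[20,[20,0,0],[0,0,0]],[20,[50,0,0],[0,0,0]],[20,[80,0,0],[0,0,0]],[20,[80,0,0],[0,0,0]],[20,[80,0,0],[0,0,0]]]' 60
python3 - <<'E'
from h import *
o=state();print(o['tool_pos'],o['grip_width'])
c=cam('wrist'); cv2.imwrite('pics/w14.png',c['image'])
plan([.4912,-.4003,.0425],-78)
E
```

```text
time_s: 20.27
tool_pos: [0.4902, -0.4007, 0.1875]
tool_rot: [-142.2, 89.7, 139.8]
force: [-0.0, -0.0, -1.2]
grip_width: 0.0251
time_s: 20.68
tool_pos: [0.4901, -0.3985, 0.107]
tool_rot: [-133.9, 89.6, 148.1]
force: [-1.0, -1.0, -1.5]
grip_width: 0.0254
[ 0.4901026  -0.39852475  0.10702722] 0.02535130648978586
shift mm [66.9 -0.2  0.5] rot [-0.0007 -0.0017  0.0023] ang 0.2
```

View pics/w14.png

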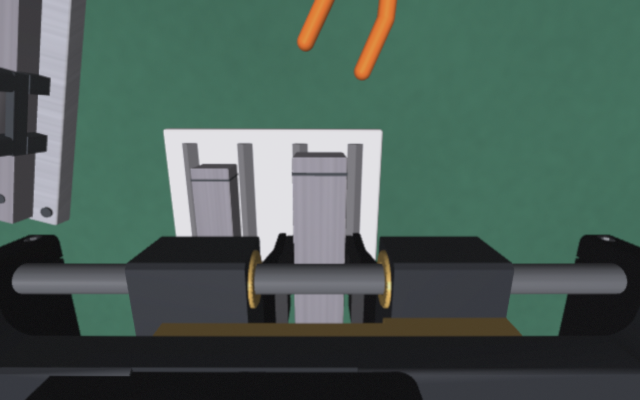

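Run:
```python
from h import *
c=cam('wrist'); p,_=tool()
t=np.radians(12.05); o=np.array([.4801,-.3638])
def w2r(P):
    d=P[...,:2]-o; return np.stack([np.cos(t)*d[...,0]+np.sin(t)*d[...,1],-np.sin(t)*d[...,0]+np.cos(t)*d[...,1]],-1)
print('ridges',w2r(unproj(c,[152,152],[300,354.5],z=.016)),'tcp',w2r(p),'gauge',w2r(unproj(c,[157,157],[293,346],z=p[2]-.0057)))
print('plate far edge', w2r(unproj(c,[130,130],[200,340],z=.012)))
```

```text
ridges [[ 0.04784275 -0.02309639]
 [ 0.04782858 -0.06280868]] tcp [ 0.00433186 -0.03854067] gauge [[ 0.05538418 -0.02523664]
 [ 0.05537517 -0.04946616]]
plate far edge [[ 0.0634079   0.0498275 ]
 [ 0.0633146  -0.05223527]]
```

```bash
python3 -m pendant '[[20,[30,-1,1.5],[0,0,0]],[20,[50,-1,1.5],[0,0,0]],[20,[58,-1,1.5],[0,0,0]],[20,[62,-1,1.5],[0,0,0]],[20,[65,-1,1.5],[0,0,0]],[20,[66,-1,1.5],[0,0,0]],[20,[66,-1,1.5],[0,0,0]]]' 60
python3 -c "
from h import *
o=state(); print(o['tool_pos'],o['force'],o['grip_width'])"
```

```text
time_s: 21.37
tool_pos: [0.4922, -0.4026, 0.0453]
tool_rot: [47.2, 89.9, -30.9]
force: [0.1, -0.3, -2.7]
grip_width: 0.0253
[ 0.49224417 -0.40260128  0.04532186] [ 0.07114156 -0.30370927 -2.66376468] 0.025319072005015368
```

```bash
python3 -m pendant '[[20,[1.5,0,0],[0,0,0]],[20,[3,0,0],[0,0,0]],[20,[3,0,0],[0,0,0]]]' 60
python3 -c "
from h import *
o=state(); print(o['tool_pos'],o['force'],o['grip_width'])"
```

```text
time_s: 21.62
tool_pos: [0.4921, -0.4024, 0.0418]
tool_rot: [52.4, 89.9, -25.7]
force: [0.4, -0.1, 0.9]
grip_width: 0.0251
[ 0.49208455 -0.40244372  0.04179582] [ 0.41363923 -0.11049503  0.86265091] 0.025138586705336637
```

Seated (force now taken by the floor). Release and rise.

```bash
python3 -m pendant '[[40,[0,0,0],[0,0,0]],[45,[0,0,0],[0,0,0]],[45,[0,0,0],[0,0,0]],[45,[-30,0,0],[0,0,0]],[45,[-70,0,0],[0,0,0]],[45,[-110,0,0],[0,0,0]],[45,[-150,-20,0],[0,0,0]],[45,[-180,-30,0],[0,0,0]],[45,[-180,-30,0],[0,0,0]]]' 40
python3 - <<'E'
from h import *
c=cam('wrist'); cv2.imwrite('pics/w15.png',c['image'])
c=cam('top'); cv2.imwrite('pics/t15.png',c['image'][140:290,140:400].repeat(3,0).repeat(3,1))
for k in models.masks_of('top','handle0'):
    px=k['pixels'].astype(np.uint8)
    if k['confidence']<.3 or px.sum()<20: continue
    rr,cc=np.nonzero(px); W=unproj(c,rr,cc,z=.024)
    r=cv2.minAreaRect((W[:,:2]*1000).astype(np.float32)); print(round(k['confidence'],2),[np.round(v,1) for v in r], c['image'][px>0].mean(0).round())
E
```

```text
time_s: 22.37
tool_pos: [0.4611, -0.4132, 0.2288]
tool_rot: [40.1, 89.4, -38.2]
force: [-0.3, -1.3, -0.5]
grip_width: 0.0445
0.89 [array([356. , 160.1]), array([96.4, 23.1]), np.float64(0.9)] [185.  92. 151.]
0.81 [array([569.6, 387.7]), array([102.4,  30.9]), np.float64(68.6)] [63. 83. 65.]
0.78 [array([459.5, 253.3]), array([99. , 28.1]), np.float64(9.3)] [64. 79. 67.]
0.77 [array([587.1, 221.3]), array([98.9, 27.4]), np.float64(84.0)] [59. 70. 62.]
0.7 [array([450.9, 380. ]), array([99.8, 26.2]), np.float64(46.3)] [ 74. 108. 139.]
0.66 [array([536.6, 519.6]), array([ 26.4, 105.7]), np.float64(0.3)] [192. 109.  68.]
0.59 [array([694.1, 356. ]), array([100.2,  27.5]), np.float64(59.4)] [184. 155. 211.]
```

View pics/w15.png

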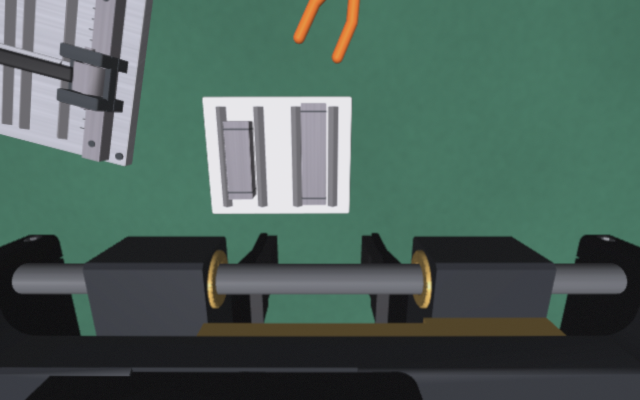

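View pics/t15.png

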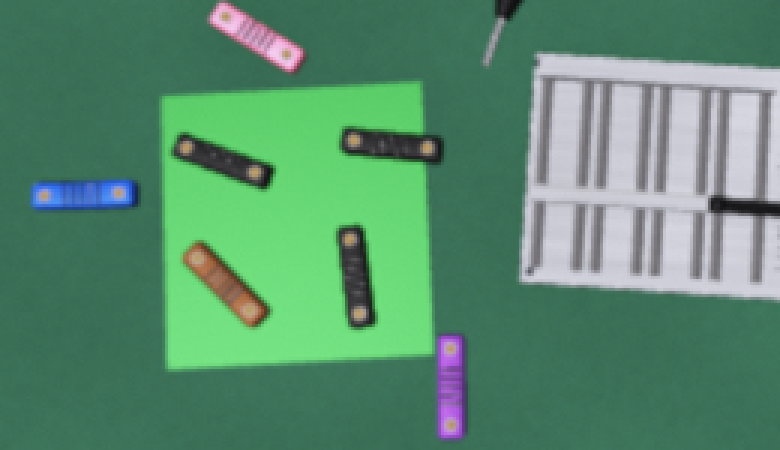

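Run:
```python
from h import *
plan([.585,.17,.22],-6)
```

```text
shift mm [   1.6  239.8 -540. ] rot [-1.2572e+00  4.0000e-04 -1.3000e-03] ang 72.0
```

```bash
python3 -m pendant '[[60,[0,240,-540],[-1.257,0,0]],[60,[0,240,-540],[-1.257,0,0]],[60,[0,240,-540],[-1.257,0,0]],[60,[0,240,-540],[-1.257,0,0]],[60,[0,240,-540],[-1.257,0,0]],[60,[0,240,-540],[-1.257,0,0]],[60,[0,240,-540],[-1.257,0,0]],[60,[0,240,-540],[-1.257,0,0]],[60,[0,240,-540],[-1.257,0,0]],[60,[0,240,-540],[-1.257,0,0]]]' 30
python3 -c "
from h import *
plan([.585,.17,.22],-6)"
```

```text
time_s: 23.35
tool_pos: [0.548, 0.0024, 0.2193]
tool_rot: [-174.2, 89.8, 179.8]
force: [0.9, 0.1, 0.2]
grip_width: 0.0598
shift mm [ -0.8 170.5  19.4] rot [ 0.0005 -0.0028  0.0003] ang 0.2
```

```bash
python3 -m pendant '[[60,[0,40,5],[0,0,0]],[60,[0,80,10],[0,0,0]],[60,[0,120,15],[0,0,0]],[60,[0,160,19],[0,0,0]],[60,[0,170,19],[0,0,0]],[60,[0,170,19],[0,0,0]],[60,[0,170,19],[0,0,0]]]' 30
cat > hd.py <<'E'
from h import *
c=cam('wrist'); cv2.imwrite('pics/'+__import__('sys').argv[1],c['image'])
for k in models.masks_of('wrist','handle0'):
    px=k['pixels'].astype(np.uint8)
    if k['confidence']<.3 or px.sum()<100: continue
    rr,cc=np.nonzero(px); W=unproj(c,rr,cc,z=.025)
    r=cv2.minAreaRect((W[:,:2]*1000).astype(np.float32)); print(round(k['confidence'],2),[np.round(v,1) for v in r], c['image'][px>0].mean(0).round(),'rows',rr.min(),rr.max(),'cols',cc.min(),cc.max())
p,_=tool(); print(p)
E
python3 hd.py w16.png
```

```text
time_s: 23.93
tool_pos: [0.5857, 0.1666, 0.2189]
tool_rot: [-137.0, 89.8, -143.3]
force: [0.1, -1.3, -0.7]
grip_width: 0.0603
0.94 [array([670.2, 324. ]), array([30.5, 26.2]), np.float64(58.6)] [150. 133. 179.] rows 0 30 cols 376 412
0.8 [array([555.7, 339.9]), array([10.8, 27. ]), np.float64(83.6)] [44. 52. 41.] rows 0 13 cols 254 283
0.72 [array([534.8,  43.1]), array([81.9, 18.1]), np.float64(87.0)] [184. 175. 174.] rows 260 322 cols 282 298
0.71 [array([460.1, 254.9]), array([101.3,  26.9]), np.float64(9.0)] [59. 62. 60.] rows 89 136 cols 139 238
0.71 [array([586.1, 223.6]), array([97.5, 25.7]), np.float64(84.9)] [67. 70. 68.] rows 79 177 cols 302 328
0.68 [array([359.4, 162.5]), array([107.6,  28.1]), np.float64(2.2)] [143.  70. 114.] rows 193 226 cols 66 163
0.55 [array([431.9, 347. ]), array([24.4, 46.1]), np.float64(83.5)] [ 58.  79. 106.] rows 0 29 cols 112 160
[0.58635948 0.16393388 0.22013949]
```

View pics/w16.png

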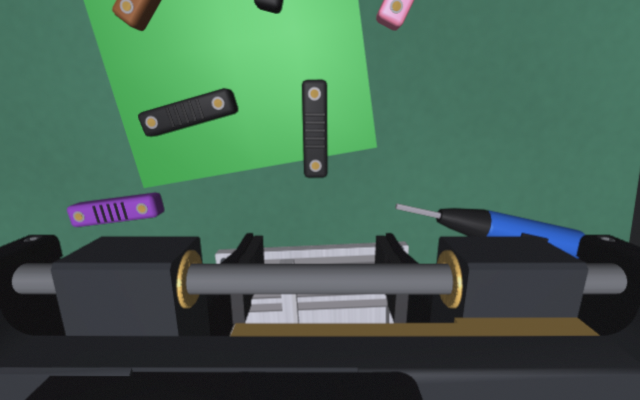

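```bash
python3 -c "
from h import *
plan([.5861,.2236,.0285],-5.1)"
```

```text
shift mm [191.5  59.6  -6.8] rot [-0.0252 -0.0014  0.0018] ang 1.5
```

```bash
python3 -m pendant '[[60,[0,40,-5],[-0.025,0,0]],[60,[40,60,-7],[-0.025,0,0]],[60,[80,60,-7],[-0.025,0,0]],[60,[120,60,-7],[-0.025,0,0]],[60,[160,60,-7],[-0.025,0,0]],[60,[180,60,-7],[-0.025,0,0]],[60,[188,60,-7],[-0.025,0,0]],[60,[191,60,-7],[-0.025,0,0]],[60,[191,60,-7],[-0.025,0,0]],[60,[191,60,-7],[-0.025,0,0]]]' 30
python3 -c "
from h import *
o=state();print(o['tool_pos'],o['force'])"
```

```text
time_s: 24.87
tool_pos: [0.5882, 0.2263, 0.0323]
tool_rot: [29.9, 89.8, 24.9]
force: [0.4, 0.2, -0.0]
grip_width: 0.0601
[0.58816345 0.22632044 0.03230232] [ 0.35619306  0.19603356 -0.00114922]
```

```bash
python3 -m pendant '[[60,[2.5,-2.5,-1.5],[0,0,0]],[60,[2.5,-2.5,-1.5],[0,0,0]],[20,[2.5,-2.5,-1.5],[0,0,0]],[20,[2.5,-2.5,-1.5],[0,0,0]],[20,[2.5,-2.5,-1.5],[0,0,0]],[20,[2.5,-2.5,-1.5],[0,0,0]],[20,[2.5,-2.5,-1.5],[0,0,0]]]' 40
python3 -c "
from h import *
o=state();print(o['tool_pos'],o['force'],o['grip_width'])"
```

```text
time_s: 25.45
tool_pos: [0.5848, 0.2243, 0.0277]
tool_rot: [41.0, 90.0, 36.1]
force: [-0.4, -0.6, 0.7]
grip_width: 0.0345
[0.58476838 0.22429584 0.02772448] [-0.41889641 -0.56029739  0.72758055] 0.034528762339697254
```

```bash
python3 -m pendant '[[20,[0,0,0],[0,0,0]],[20,[0,0,0],[0,0,0]],[20,[0,0,0],[0,0,0]],[20,[-15,0,0],[0,0,0]],[20,[-50,0,0],[0,0,0]],[20,[-90,0,0],[0,0,0]],[20,[-130,0,0],[0,0,0]],[20,[-130,0,0],[0,0,0]]]' 40
python3 - <<'E'
from h import *
o=state();print(o['tool_pos'],o['force'],o['grip_width'])
plan(n2w(.027,-.087,.16),NY)
plan(n2w(.027,.087,.16),NY)
E
```

```text
time_s: 26.12
tool_pos: [0.5895, 0.2254, 0.1666]
tool_rot: [32.4, 89.2, 27.4]
force: [1.9, 0.7, 0.4]
grip_width: 0.0254
[0.58948897 0.22544016 0.16659399] [1.94406565 0.67824528 0.39725219] 0.02541117256104805
shift mm [   4.3 -344.4   26.1] rot [ 1.5395  0.0036 -0.0152] ang 88.2
shift mm [   5.5 -170.5   20.6] rot [ 1.5395  0.0036 -0.0152] ang 88.2
```

```bash
python3 -m pendant '[[20,[0,-17,2],[1.54,0,0]],[20,[0,-34,4],[1.54,0,0]],[20,[0,-51,6],[1.54,0,0]],[20,[0,-68,8],[1.54,0,0]],[20,[0,-85,10],[1.54,0,0]],[20,[0,-102,12],[1.54,0,0]],[20,[0,-119,14],[1.54,0,0]],[20,[0,-136,16],[1.54,0,0]],[20,[0,-153,18],[1.54,0,0]],[20,[0,-170,20],[1.54,0,0]]]' 40
python3 - <<'E'
from h import *
o=state();print(o['tool_pos'],o['force'],o['grip_width'])
plan(n2w(.027,.0865,.11),NY)
E
```

```text
time_s: 26.95
tool_pos: [0.5897, 0.0523, 0.1574]
tool_rot: [-158.6, 90.0, 124.5]
force: [-0.0, -0.4, -1.9]
grip_width: 0.0256
[0.58966541 0.05226228 0.15735186] [-0.02631605 -0.4008772  -1.90414949] 0.02555586291646301
shift mm [47.4  5.7  0.2] rot [ 2.839e-01 -2.000e-04  1.000e-04] ang 16.3
```

```bash
python3 -m pendant '[[20,[20,6,0],[0.1,0,0]],[20,[47,6,0],[0.2,0,0]],[20,[47,6,0],[0.284,0,0]],[20,[47,6,0],[0.284,0,0]],[20,[47,6,0],[0.284,0,0]]]' 40
python3 - <<'E'
from h import *
c=cam('wrist'); cv2.imwrite('pics/w17.png',c['image'])
o=state();print(o['tool_pos'],w2n(o['tool_pos']),o['grip_width'])
plan(n2w(.027,.0865,.11),NY)
E
```

```text
time_s: 27.37
tool_pos: [0.5958, 0.0544, 0.1105]
tool_rot: [3.1, 90.0, -89.6]
force: [0.2, -0.3, -0.2]
grip_width: 0.0256
[0.59619376 0.05446018 0.11108645] [0.0279136  0.08766649] 0.02524108364827897
shift mm [ 1.1 -0.9  1.2] rot [ 0.0085 -0.0001 -0.0011] ang 0.5
```

View pics/w17.png

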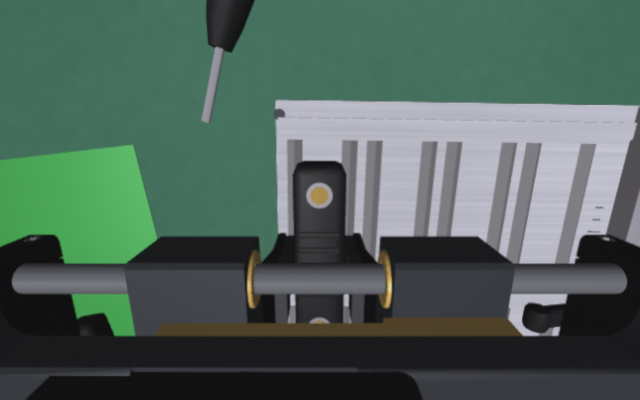

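Run:
```python
from h import *
c=cam('wrist'); p,_=tool(); zt=p[2]-.0277+.001+.024
print('tcp',w2n(p),'ztop',zt)
print('insert f/b',w2n(unproj(c,[195,325],[319.5,319.5],z=zt)))
print('front',w2n(unproj(c,[163,168],[319.5,319.5],z=zt)),'sides',w2n(unproj(c,[185,185],[294.5,345.5],z=zt)))
print('ridges',w2n(unproj(c,[143]*8,[295,349.5,374,428.5,453,508,531.5,586],z=.0185)))
print('wall top far/near',w2n(unproj(c,[119,138],[400,400],z=.041)))
cv2.imwrite('pics/w17z.png',cv2.resize(c['image'][90:210,260:420],None,fx=4.5,fy=4.5,interpolation=cv2.INTER_CUBIC))
```

```text
tcp [0.02809923 0.08772592] ztop 0.10870885233607597
insert f/b [[ 0.06211759  0.08801825]
 [-0.00774203  0.08733202]]
front [[0.07706605 0.08816503]
 [0.0747809  0.08814259]] sides [[0.06676344 0.09962207]
 [0.06698675 0.07604562]]
ridges [[ 0.07869178  0.10574585]
 [ 0.07906459  0.06641884]
 [ 0.07923681  0.0487356 ]
 [ 0.07963046  0.0093683 ]
 [ 0.07981226 -0.00835064]
 [ 0.08023163 -0.04819978]
 [ 0.08041569 -0.06526413]
 [ 0.08085417 -0.10494923]]
wall top far/near [[0.09633522 0.03664172]
 [0.08436616 0.03575956]]
```

View pics/w17z.png

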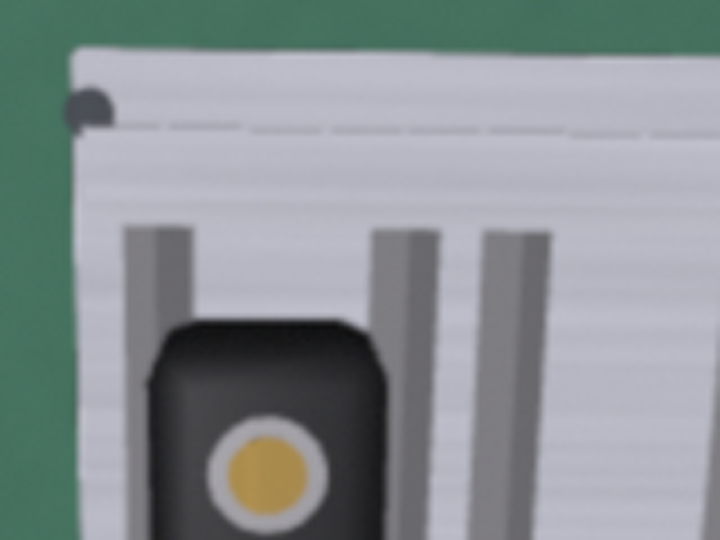

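```bash
python3 -m pendant '[[20,[30,-0.5,1.5],[0.005,0,0]],[20,[50,-0.5,1.5],[0.005,0,0]],[20,[58,-0.5,1.5],[0.005,0,0]],[20,[62,-0.5,1.5],[0.005,0,0]],[20,[65,-0.5,1.5],[0.005,0,0]],[20,[67,-0.5,1.5],[0.005,0,0]],[20,[67,-0.5,1.5],[0.005,0,0]],[20,[67,-0.5,1.5],[0.005,0,0]]]' 40
python3 -c "
from h import *
o=state(); print(o['tool_pos'],w2n(o['tool_pos']),o['force'],o['grip_width'])"
```

```text
time_s: 28.13
tool_pos: [0.5964, 0.053, 0.0447]
tool_rot: [99.8, 89.8, 6.7]
force: [4.8, -0.1, -1.3]
grip_width: 0.0256
[0.59644491 0.0529908  0.04467475] [0.02824689 0.08621354] [ 4.8235463  -0.08987175 -1.26922352] 0.025599085470332735
```

Run:
```python
from h import *
c=cam('wrist'); cv2.imwrite('pics/w18.png',c['image'])
c2=cam('side'); cv2.imwrite('pics/s18.png',cv2.resize(c2['image'][160:320,200:420],None,fx=3.5,fy=3.5,interpolation=cv2.INTER_CUBIC))
o=state(); print(o['force'],o['wrist_torque'])
```

```text
[ 4.91959929 -0.73478726  1.16727005] [-0.10292689 -0.99931465 -0.02563934]
```

View pics/w18.png

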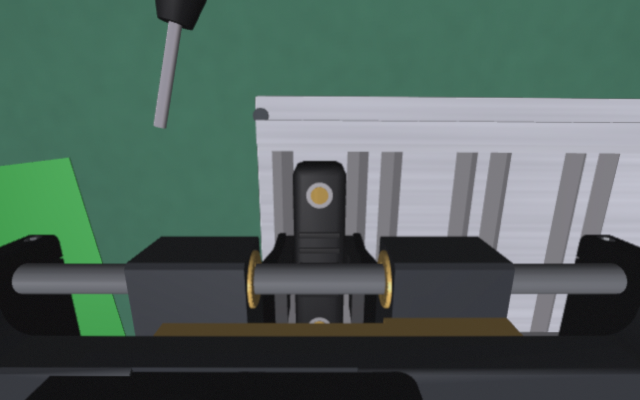

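View pics/s18.png

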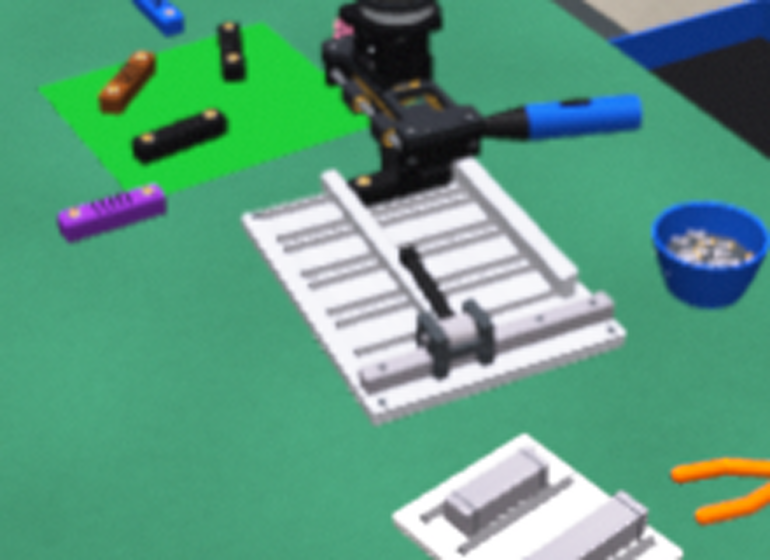

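```bash
python3 -m pendant '[[20,[-1,2,0],[0,0,0]],[20,[-1,3.5,0],[0,0,0]],[20,[1,3.5,0],[0,0,0]],[20,[2,3.5,0],[0,0,0]],[20,[2,3.5,0],[0,0,0]]]' 40
python3 -c "
from h import *
o=state(); print(o['tool_pos'],w2n(o['tool_pos']),o['force'],o['wrist_torque'],o['grip_width'])"
```

```text
time_s: 28.65
tool_pos: [0.5978, 0.053, 0.0426]
tool_rot: [-112.4, 89.8, 154.4]
force: [-3.5, 0.5, 11.1]
grip_width: 0.0259
[0.59777832 0.05295626 0.04259119] [0.02958013 0.08625395] [-3.54534501  0.49360561 11.13929759] [-0.01733871  1.02503055  0.01523793] 0.025851515294471515
```

```bash
python3 -m pendant '[[40,[0,0,0],[0,0,0]],[40,[0,0,0],[0,0,0]],[40,[0,0,0],[0,0,0]],[40,[-30,0,0],[0,0,0]],[40,[-70,0,0],[0,0,0]],[40,[-110,-20,0],[0,0,0]],[40,[-150,-50,0],[0,0,0]],[40,[-160,-50,0],[0,0,0]],[40,[-160,-50,0],[0,0,0]]]' 40
python3 - <<'E'
from h import *
c=cam('wrist'); cv2.imwrite('pics/w19.png',c['image'])
c2=cam('side'); cv2.imwrite('pics/s19.png',cv2.resize(c2['image'][160:320,200:420],None,fx=3.5,fy=3.5,interpolation=cv2.INTER_CUBIC))
E
```

```text
time_s: 29.4
tool_pos: [0.5495, 0.0558, 0.2057]
tool_rot: [132.9, 89.6, 39.8]
force: [0.9, 0.1, 0.7]
grip_width: 0.04
```

View pics/w19.png

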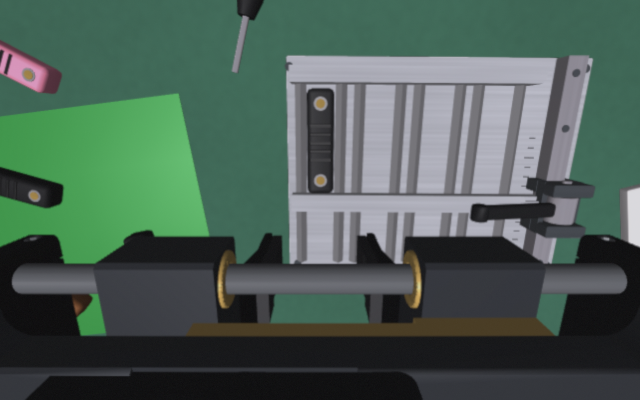

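View pics/s19.png

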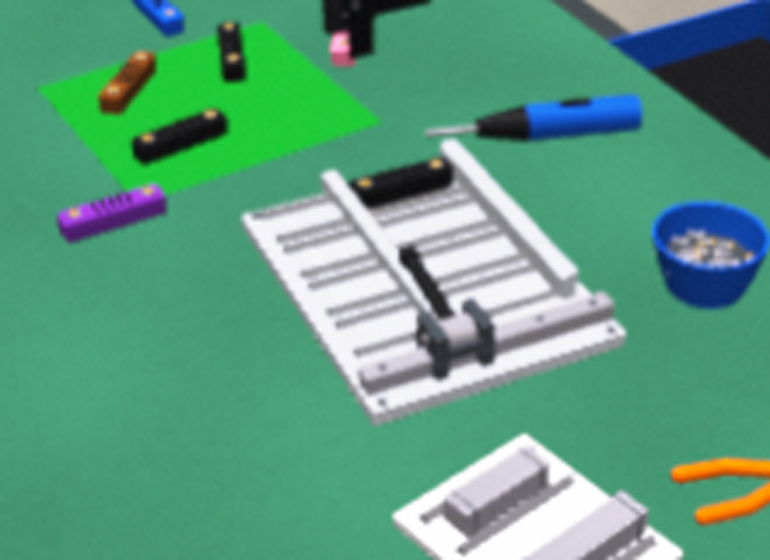

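Run:
```python
from h import *
c=cam('wrist'); P=cloud(c); n=w2n(P)
for r in (96,104,120,140,160,180,188): print(r,P[r-1:r+2,316:324,2].mean().round(4),n[r,320].round(4))
for r in (205,210): print('x')
print('bar',P[196:206,330:440,2].mean(),'wall',P[64:78,330:500,2].mean(),'floor',P[100:180,365:388,2].mean(), 'ridge ends',w2n(unproj(c,[84,195],[380,380],z=.0185)))
m=(P[...,2]>.03)&(abs(n[...,1]-.086)<.008)&(n[...,0]>-.03)&(n[...,0]<.079); print('ext',n[m].min(0),n[m].max(0))
m=(P[...,2]>.035)&(abs(n[...,1]-.029)<.03)&(n[...,0]<0.0)&(n[...,0]>-.1); print('bar',n[m][:,0].min(),n[m][:,0].max())
m=(P[...,2]>.035)&(abs(n[...,1]-.029)<.03)&(n[...,0]>0.05); print('wall',n[m][:,0].min(),n[m][:,0].max())
```

```text
96 0.0387 [0.0675 0.0865]
104 0.0389 [0.0606 0.0865]
120 0.0384 [0.0465 0.0864]
140 0.0387 [0.0283 0.0864]
160 0.0386 [0.0097 0.0863]
180 0.0388 [-0.0095  0.0862]
188 0.0386 [-0.0176  0.0862]
x
x
bar nan wall nan floor nan ridge ends [[ 0.07975272  0.02932068]
 [-0.02913645  0.02372973]]
ext [-0.02996875  0.07800115] [0.07661401 0.09399984]
bar -0.04058454716195836 -2.46957510331193e-08
wall 0.08154399832417819 0.09549558355731398
```

```bash
cat > tp.py <<'E'
from h import *
c=cam('top')
for k in models.masks_of('top','handle0'):
    px=k['pixels'].astype(np.uint8); m=c['image'][px>0].mean(0)
    if k['confidence']<.3 or px.sum()<20 or m.max()>95: continue
    rr,cc=np.nonzero(px); W=unproj(c,rr,cc,z=.024)
    r=cv2.minAreaRect((W[:,:2]*1000).astype(np.float32)); print(round(k['confidence'],2),[np.round(v,1) for v in r], m.round())
E
python3 tp.py; python3 -c "
from h import *
plan([.46,.255,.16],-81)"
```

```text
0.74 [array([459.7, 254.1]), array([97.3, 26.8]), np.float64(7.1)] [63. 73. 67.]
0.71 [array([569.9, 387. ]), array([103.6,  29.8]), np.float64(68.6)] [62. 82. 64.]
shift mm [  39.9  -98.8 -194.4] rot [-0.2122  0.0013  0.0026] ang 12.2
```

```bash
python3 -m pendant '[[60,[0,-20,-40],[-0.1,0,0]],[60,[0,-40,-80],[-0.212,0,0]],[60,[0,-60,-120],[-0.212,0,0]],[60,[20,-80,-155],[-0.212,0,0]],[60,[40,-98,-194],[-0.212,0,0]],[60,[60,-99,-194],[-0.212,0,0]],[60,[70,-99,-194],[-0.212,0,0]],[60,[70,-99,-194],[-0.212,0,0]]]' 40
python3 hd.py w20.png; python3 -c "
from h import *
plan([.46,.255,.028],-81)"
```

```text
time_s: 30.32
tool_pos: [0.4579, 0.2536, 0.1275]
tool_rot: [-48.5, 89.5, -129.4]
force: [-0.2, -0.8, 0.1]
grip_width: 0.0604
0.86 [array([452.2, 376.9]), array([97. , 32.9]), np.float64(46.4)] [ 56.  77. 103.] rows 134 238 cols 103 215
0.74 [array([566.9, 383.9]), array([101.5,  26.1]), np.float64(70.4)] [53. 55. 53.] rows 0 78 cols 81 228
0.67 [array([590.7,  52. ]), array([41.8, 90.7]), np.float64(87.3)] [36. 36. 36.] rows 0 138 cols 577 639
0.59 [array([535.6, 474.7]), array([25.1, 37. ]), np.float64(1.7)] [130.  75.  52.] rows 31 73 cols 0 52
0.55 [array([458.4, 255.5]), array([97.6, 25.3]), np.float64(9.1)] [56. 58. 57.] rows 143 262 cols 301 333
[0.4613332  0.25269646 0.13102032]
shift mm [103.   -0.9  -2.7] rot [-0.0028  0.0026  0.0008] ang 0.2
```

View pics/w20.png

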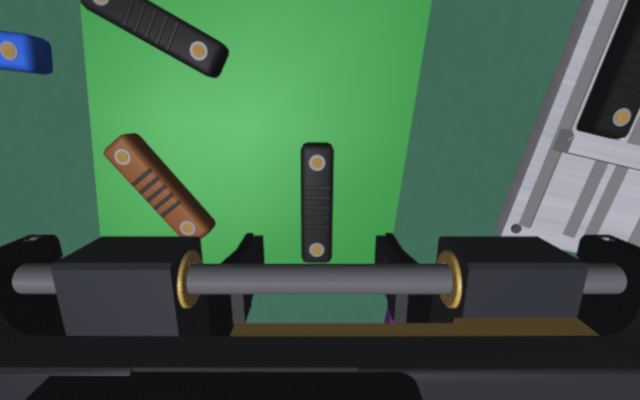

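```bash
python3 -m pendant '[[60,[30,-2,-2.7],[-0.003,0,0]],[60,[65,-2,-2.7],[-0.003,0,0]],[60,[85,-2,-2.7],[-0.003,0,0]],[60,[97,-2,-2.7],[-0.003,0,0]],[60,[102,-2,-2.7],[-0.003,0,0]],[60,[103,-2,-2.7],[-0.003,0,0]],[60,[103,-2,-2.7],[-0.003,0,0]],[60,[103,-2,-2.7],[-0.003,0,0]]]' 40
python3 -c "
from h import *
o=state(); print(o['tool_pos'],o['force'],o['wrist_torque'],o['grip_width']); plan([.459,.2553,.0278],-81)"
```

```text
time_s: 31.08
tool_pos: [0.4596, 0.2575, 0.0302]
tool_rot: [120.3, 89.8, 39.5]
force: [0.8, -0.9, 0.6]
grip_width: 0.06
[0.459574   0.25753195 0.03018443] [ 0.84912278 -0.85634701  0.6117341 ] [-0.05767132  0.12822193  0.02329196] 0.05997279749713541
shift mm [ 2.4 -0.9  2.1] rot [ 0.0022 -0.0015 -0.0025] ang 0.2
```

```bash
python3 -m pendant '[[60,[2.2,-1,2],[0,0,0]],[60,[2.2,-1,2],[0,0,0]],[20,[2.2,-1,2],[0,0,0]],[20,[2.2,-1,2],[0,0,0]],[20,[2.2,-1,2],[0,0,0]],[20,[2.2,-1,2],[0,0,0]],[20,[2.2,-1,2],[0,0,0]],[20,[2.2,-1,2],[0,0,0]],[20,[2.2,-1,2],[0,0,0]]]' 40
python3 -c "
from h import *
o=state(); print(o['tool_pos'],o['force'],o['grip_width'])"
python3 -m pendant '[[20,[-2,0,0],[0,0,0]],[20,[-15,0,0],[0,0,0]],[20,[-50,0,0],[0,0,0]],[20,[-90,0,0],[0,0,0]],[20,[-130,0,0],[0,0,0]],[20,[-130,0,0],[0,0,0]]]' 40
python3 - <<'E'
from h import *
o=state();print(o['tool_pos'],o['force'],o['grip_width'])
plan(n2w(.030,-.0295,.16),NY)
E
```

```text
time_s: 31.83
tool_pos: [0.4575, 0.255, 0.0264]
tool_rot: [38.2, 90.0, -42.7]
force: [0.2, 0.2, -0.5]
grip_width: 0.0255
[0.45750028 0.25496994 0.0264005 ] [ 0.18396879  0.18897201 -0.5219537 ] 0.025523271841107677
time_s: 32.33
tool_pos: [0.4622, 0.257, 0.1651]
tool_rot: [123.1, 89.2, 42.2]
force: [1.8, 0.4, -0.7]
grip_width: 0.0256
[0.46223933 0.25701651 0.16505322] [ 1.82976944  0.38653374 -0.66711004] 0.02560274431518505
shift mm [  3.4  77.2 336.1] rot [ 0.2149 -0.009  -0.011 ] ang 12.3
```

```bash
python3 -m pendant '[[20,[0,9,40],[0.1,0,0]],[20,[0,18,80],[0.2,0,0]],[20,[0,27,120],[0.215,0,0]],[20,[0,36,160],[0.215,0,0]],[20,[0,46,200],[0.215,0,0]],[20,[0,55,240],[0.215,0,0]],[20,[0,64,280],[0.215,0,0]],[20,[0,73,320],[0.215,0,0]],[20,[3,77,336],[0.215,0,0]],[20,[20,77,336],[0.215,0,0]]]' 40
python3 -m pendant '[[20,[30,0,0],[0,0,0]],[20,[30,0,0],[0,0,0]],[20,[30,0,0],[0,0,0]]]' 40
python3 - <<'E'
from h import *
c=cam('wrist'); cv2.imwrite('pics/w21.png',c['image']);cv2.imwrite('pics/w21z.png',cv2.resize(c['image'][90:210,240:400],None,fx=4.5,fy=4.5,interpolation=cv2.INTER_CUBIC))
o=state();print(o['tool_pos'],w2n(o['tool_pos']),o['grip_width'])
plan(n2w(.0285,-.0295,.0415),NY)
E
```

```text
time_s: 33.17
tool_pos: [0.5898, -0.0721, 0.14]
tool_rot: [65.1, 89.5, -28.6]
force: [-0.1, -0.1, -1.4]
grip_width: 0.0259
time_s: 33.42
tool_pos: [0.5858, -0.0643, 0.1058]
tool_rot: [-84.2, 89.8, -177.4]
force: [0.5, 0.6, 0.2]
grip_width: 0.0255
[ 0.58703794 -0.06441807  0.10719493] [ 0.02544963 -0.03153835] 0.025449606047059495
shift mm [65.7  3.1 -2. ] rot [0.0012 0.0001 0.0001] ang 0.1
```

View pics/w21.png

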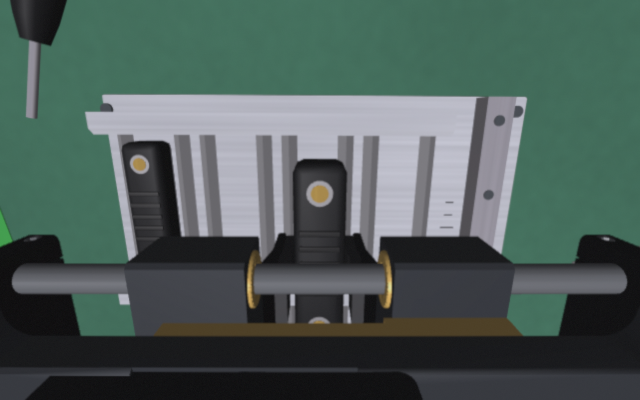

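Run:
```python
from h import *
c=cam('wrist'); p,_=tool(); zt=p[2]-.0264+.001+.024
print('tcp',w2n(p),'ztop',zt)
print('insert f/b',w2n(unproj(c,[194,325],[319.5,319.5],z=zt)))
print('ridges',w2n(unproj(c,[137]*4,[289,345,370.5,427],z=.0185)),'wall',w2n(unproj(c,[113,134],[250,250],z=.041)))
print('C inserts',w2n(unproj(c,[164],[139],z=.039)))
plan(n2w(.0285,-.0295,.0415),NY)
```

```text
tcp [ 0.0261645  -0.03146211] ztop 0.10654283361409608
insert f/b [[ 0.06053365 -0.03142736]
 [-0.00901484 -0.03160884]]
ridges [[ 0.08071353 -0.00996247]
 [ 0.08080121 -0.04951057]
 [ 0.08084643 -0.06752306]
 [ 0.08095849 -0.10746576]] wall [[0.0968533  0.01210799]
 [0.08395988 0.01278766]]
C inserts [[0.06437866 0.08745967]]
shift mm [66.4  2.2 -1.9] rot [ 0.0016 -0.0002 -0.0017] ang 0.1
```

```bash
python3 -m pendant '[[20,[20,3.5,-1.8],[0,0,0]],[20,[40,3.5,-1.8],[0,0,0]],[20,[50,3.5,-1.8],[0,0,0]],[20,[57,3.5,-1.8],[0,0,0]],[20,[61,3.5,-1.8],[0,0,0]],[20,[63,3.5,-1.8],[0,0,0]],[20,[64,3.5,-1.8],[0,0,0]],[20,[64,3.5,-1.8],[0,0,0]]]' 40
python3 -c "
from h import *
o=state(); print(o['tool_pos'],w2n(o['tool_pos']),o['force'],o['wrist_torque'],o['grip_width'])"
```

```text
time_s: 34.18
tool_pos: [0.591, -0.063, 0.0431]
tool_rot: [98.9, 89.9, 5.7]
force: [-0.8, -0.1, -1.2]
grip_width: 0.0256
[ 0.59104884 -0.06303675  0.04307245] [ 0.02937661 -0.02993393] [-0.75663645 -0.08088587 -1.21847555] [-0.04041913  0.17159186  0.02651166] 0.02564827567621252
```

```bash
python3 -m pendant '[[20,[1,0,0],[0,0,0]],[20,[2,0,0],[0,0,0]],[20,[2,0,0],[0,0,0]]]' 40
python3 -c "
from h import *
o=state(); print(o['tool_pos'],w2n(o['tool_pos']),o['force'],o['grip_width'])"
python3 -m pendant '[[40,[0,0,0],[0,0,0]],[40,[0,0,0],[0,0,0]],[40,[0,0,0],[0,0,0]],[40,[-30,0,0],[0,0,0]],[40,[-70,0,0],[0,0,0]],[40,[-110,-20,0],[0,0,0]],[40,[-150,-50,0],[0,0,0]],[40,[-160,-50,0],[0,0,0]],[40,[-160,-50,0],[0,0,0]]]' 40
python3 - <<'E'
from h import *
c=cam('wrist'); cv2.imwrite('pics/w22.png',c['image'])
E
python3 tp.py
python3 -c "
from h import *
plan([.568,.385,.15],-20.5)"
```

```text
time_s: 34.43
tool_pos: [0.5912, -0.063, 0.0414]
tool_rot: [116.2, 89.9, 23.0]
force: [-1.1, -0.1, 4.0]
grip_width: 0.0255
[ 0.59116332 -0.06302086  0.04143853] [ 0.02949001 -0.02991163] [-1.0660464  -0.06813062  3.97864292] 0.025467503583457233
time_s: 35.18
tool_pos: [0.5418, -0.0609, 0.2047]
tool_rot: [119.2, 89.5, 26.0]
force: [1.2, -1.2, -0.7]
grip_width: 0.0399
0.75 [array([570.6, 386.1]), array([100.1,  28.6]), np.float64(71.9)] [63. 81. 65.]
0.56 [array([598.4,  54.4]), array([24.4, 98.1]), np.float64(88.2)] [61. 63. 66.]
shift mm [  50.1    3.2 -445.4] rot [-1.2676e+00 -7.0000e-04 -3.0000e-04] ang 72.6
```

View pics/w22.png

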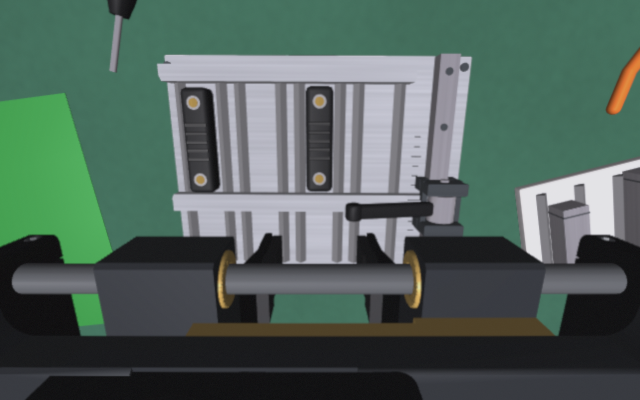

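```bash
python3 -c "
from h import *
plan([.558,.355,.15],-19.5)"
python3 -m pendant '[[60,[0,3,-40],[-0.1,0,0]],[60,[0,3,-80],[-0.2,0,0]],[60,[0,3,-120],[-0.3,0,0]],[60,[0,3,-160],[-0.42,0,0]],[60,[0,3,-200],[-0.54,0,0]],[60,[0,3,-240],[-0.66,0,0]],[60,[0,3,-280],[-0.78,0,0]],[60,[0,3,-320],[-0.9,0,0]],[60,[0,3,-360],[-1.02,0,0]],[60,[0,3,-400],[-1.14,0,0]]]' 40
python3 -c "
from h import *
plan([.558,.355,.14],-19.5)"
```

```text
shift mm [  50.1   -5.2 -414.9] rot [-1.285e+00 -7.000e-04 -3.000e-04] ang 73.6
time_s: 36.17
tool_pos: [0.565, 0.3408, 0.1972]
tool_rot: [-117.0, 89.8, -144.5]
force: [0.6, -0.1, 0.1]
grip_width: 0.0599
shift mm [ 57.2   9.6 -12.6] rot [-0.1396 -0.0022  0.0036] ang 8.0
```

```bash
python3 -m pendant '[[60,[30,9,-12],[-0.14,0,0]],[60,[57,9,-12],[-0.14,0,0]],[60,[57,9,-12],[-0.14,0,0]],[60,[57,9,-12],[-0.14,0,0]]]' 40
python3 hd.py w23.png
```

```text
time_s: 36.5
tool_pos: [0.558, 0.3511, 0.1397]
tool_rot: [-114.6, 89.6, -134.5]
force: [0.5, -0.3, 0.0]
grip_width: 0.0599
0.9 [array([687.4, 361.7]), array([97.6, 31.5]), np.float64(58.6)] [145. 121. 175.] rows 71 197 cols 437 510
0.78 [array([460.9, 390. ]), array([81.9, 29.7]), np.float64(46.6)] [ 52.  75. 101.] rows 151 237 cols 164 224
0.69 [array([537.4, 495.9]), array([27.9, 54.7]), np.float64(3.5)] [168. 104.  71.] rows 0 72 cols 193 257
[0.56062786 0.35125947 0.14387077]
```

View pics/w23.png

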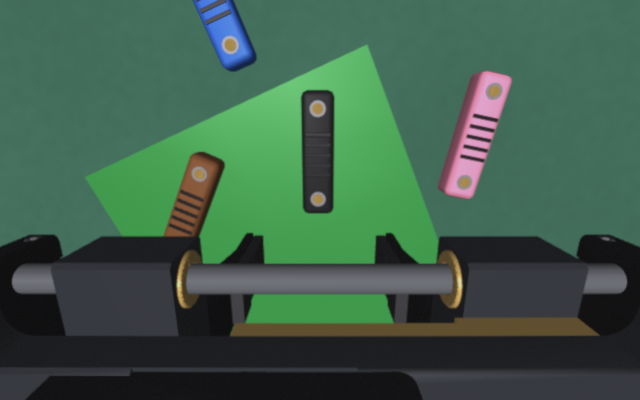

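Run:
```python
from h import *
c=cam('wrist'); w=unproj(c,[108.5,199],[317.5,318],z=.025); d=w[0]-w[1]; m=w.mean(0); a=np.degrees(np.arctan2(d[1],d[0])); print(w,m,np.linalg.norm(d),a)
plan([m[0],m[1],.028],a-90)
```

```text
[[0.58456269 0.42380395 0.025     ]
 [0.56001283 0.35517635 0.025     ]] [0.57228776 0.38949015 0.025     ] 0.07288651649618555 70.31656223571645
shift mm [116.9  39.4  -2.6] rot [-0.0054  0.0018 -0.0013] ang 0.3
```

```bash
python3 -m pendant '[[60,[10,30,-2],[0,0,0]],[60,[40,37,-2],[0,0,0]],[60,[75,37,-2],[0,0,0]],[60,[97,37,-2],[0,0,0]],[60,[110,37,-2],[0,0,0]],[60,[116,37,-2],[0,0,0]],[60,[116,37,-2],[0,0,0]],[60,[116,37,-2],[0,0,0]]]' 40
python3 -c "
from h import *
o=state(); print(o['tool_pos'],o['force'],o['grip_width']); plan([.5708,.3875,.0278],-19.7)"
```

```text
time_s: 37.32
tool_pos: [0.5714, 0.3884, 0.0295]
tool_rot: [55.6, 89.8, 35.8]
force: [0.1, -1.0, 0.6]
grip_width: 0.0599
[0.57138979 0.3884044  0.02945966] [ 0.14869645 -1.03249297  0.57914528] 0.05991475480354271
shift mm [ 1.7 -1.1 -0.3] rot [-0.0029  0.0017 -0.0025] ang 0.2
```

```bash
python3 -m pendant '[[60,[1,-1,0],[0,0,0]],[20,[1,-1,0],[0,0,0]],[20,[1,-1,0],[0,0,0]],[20,[1,-1,0],[0,0,0]],[20,[1,-1,0],[0,0,0]],[20,[1,-1,0],[0,0,0]],[20,[1,-1,0],[0,0,0]],[20,[1,-1,0],[0,0,0]]]' 40
python3 -c "
from h import *
o=state(); print(o['tool_pos'],o['force'],o['grip_width'])"
python3 -m pendant '[[20,[-2,0,0],[0,0,0]],[20,[-15,0,0],[0,0,0]],[20,[-50,0,0],[0,0,0]],[20,[-90,0,0],[0,0,0]],[20,[-130,0,0],[0,0,0]],[20,[-130,0,0],[0,0,0]]]' 40
python3 - <<'E'
from h import *
o=state();print(o['tool_pos'],o['force'],o['grip_width'])
plan(n2w(.028,.028,.16),NY)
E
```

```text
time_s: 37.98
tool_pos: [0.5696, 0.3872, 0.0265]
tool_rot: [86.0, 90.0, 66.2]
force: [0.2, 0.0, 0.6]
grip_width: 0.0255
[0.5696267  0.3872195  0.02646686] [0.21821954 0.04099571 0.61092615] 0.025513863573148055
time_s: 38.48
tool_pos: [0.5744, 0.3893, 0.1675]
tool_rot: [57.3, 89.1, 37.4]
force: [2.0, 1.5, -0.0]
grip_width: 0.0257
[0.57438169 0.38932047 0.16754096] [ 1.96711848  1.46758088 -0.00245235] 0.025653043101275745
shift mm [   4.  -364.8  151.3] rot [ 1.2805e+00 -1.2000e-03 -1.7000e-02] ang 73.4
```

```bash
python3 -c "
from h import *
plan(n2w(.028,-.087,.16),NY)"
python3 -m pendant '[[20,[0,-38,12],[0.12,0,0]],[20,[0,-76,24],[0.24,0,0]],[20,[0,-114,36],[0.36,0,0]],[20,[0,-152,48],[0.48,0,0]],[20,[0,-190,63],[0.6,0,0]],[20,[0,-228,79],[0.72,0,0]],[20,[0,-266,95],[0.84,0,0]],[20,[0,-304,111],[0.96,0,0]],[20,[0,-342,128],[1.08,0,0]],[20,[0,-380,145],[1.2,0,0]]]' 40
python3 -c "
from h import *
o=state();print(o['grip_width'],o['tool_pos'])
plan(n2w(.028,-.087,.11),NY)"
```

```text
shift mm [   2.8 -475.   184.2] rot [ 1.2805e+00 -1.2000e-03 -1.7000e-02] ang 73.4
time_s: 39.32
tool_pos: [0.5771, -0.0213, 0.1575]
tool_rot: [133.9, 89.9, 44.9]
force: [1.3, 0.8, -1.6]
grip_width: 0.0256
0.025627472032454204 [ 0.57714848 -0.02130735  0.15751794]
shift mm [47.4  7.4 98.9] rot [ 0.0752 -0.0016 -0.0016] ang 4.3
```

```bash
python3 -m pendant '[[20,[0,3,40],[0.075,0,0]],[20,[0,6,80],[0.075,0,0]],[20,[20,7.5,99],[0.075,0,0]],[20,[47,7.5,99],[0.075,0,0]],[20,[47,7.5,99],[0.075,0,0]],[20,[47,7.5,99],[0.075,0,0]]]' 40
python3 - <<'E'
from h import *
c=cam('wrist'); cv2.imwrite('pics/w24.png',c['image'])
o=state();print(o['tool_pos'],w2n(o['tool_pos']),o['grip_width'])
plan(n2w(.0285,-.087,.0415),NY)
E
```

```text
time_s: 39.82
tool_pos: [0.5862, -0.1177, 0.1089]
tool_rot: [-106.9, 89.8, 160.2]
force: [0.5, 1.5, -0.6]
grip_width: 0.0259
[ 0.58742691 -0.11732995  0.11011254] [ 0.02881005 -0.08434485] 0.02584233294812905
shift mm [68.6 -0.3  2.7] rot [ 0.0071 -0.0007 -0.    ] ang 0.4
```

View pics/w24.png

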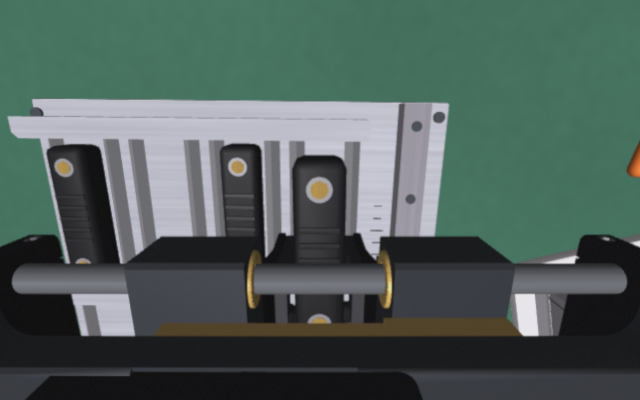

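Run:
```python
from h import *
c=cam('wrist'); p,_=tool(); zt=p[2]-.0265+.001+.024
print('tcp',w2n(p))
print('insert f/b',w2n(unproj(c,[190,321],[319.5,319.5],z=zt)))
print('ridges',w2n(unproj(c,[142]*2,[297,352],z=.0185)),'B insert',w2n(unproj(c,[167],[237],z=.039)))
plan(n2w(.0285,-.087,.0415),NY)
```

```text
tcp [ 0.02946026 -0.0841362 ]
insert f/b [[ 0.06575031 -0.08402851]
 [-0.00339056 -0.08461301]]
ridges [[ 0.08030703 -0.0678088 ]
 [ 0.0806298  -0.10729384]] B insert [[ 0.06510072 -0.02887648]]
shift mm [69.3 -1.1  2.9] rot [ 0.0079 -0.0007 -0.0016] ang 0.5
```

```bash
python3 -m pendant '[[20,[20,-2.5,3.2],[0.008,0,0]],[20,[40,-2.5,3.2],[0.008,0,0]],[20,[52,-2.5,3.2],[0.008,0,0]],[20,[60,-2.5,3.2],[0.008,0,0]],[20,[65,-2.5,3.2],[0.008,0,0]],[20,[67,-2.5,3.2],[0.008,0,0]],[20,[67,-2.5,3.2],[0.008,0,0]],[20,[67,-2.5,3.2],[0.008,0,0]]]' 40
python3 -c "
from h import *
o=state(); print(o['tool_pos'],w2n(o['tool_pos']),o['force'],o['wrist_torque'],o['grip_width'])"
```

```text
time_s: 40.58
tool_pos: [0.5852, -0.1214, 0.0432]
tool_rot: [89.9, 89.9, -3.4]
force: [0.0, -0.5, -0.6]
grip_width: 0.0257
[ 0.58516012 -0.12143743  0.0432258 ] [ 0.02677755 -0.08857317] [ 0.01910352 -0.52092542 -0.620134  ] [-0.07725264  0.09621996 -0.01123828] 0.025679139382730476
```

```bash
python3 -m pendant '[[20,[1,0,0],[0,0,0]],[20,[2,0,0],[0,0,0]],[20,[2,0,0],[0,0,0]]]' 40
python3 -c "
from h import *
o=state(); print(o['tool_pos'],w2n(o['tool_pos']),o['force'],o['grip_width'])"
python3 -m pendant '[[40,[0,0,0],[0,0,0]],[40,[0,0,0],[0,0,0]],[40,[0,0,0],[0,0,0]],[40,[-30,0,0],[0,0,0]],[40,[-70,0,0],[0,0,0]],[40,[-110,-20,0],[0,0,0]],[40,[-150,-50,-40],[0,0,0]],[40,[-190,-60,-60],[0,0,0]],[40,[-200,-60,-60],[0,0,0]],[40,[-200,-60,-60],[0,0,0]]]' 40
python3 - <<'E'
from h import *
c=cam('wrist'); cv2.imwrite('pics/w25.png',c['image'])
P=cloud(c); n=w2n(P)
c2=cam('side'); cv2.imwrite('pics/s25.png',cv2.resize(c2['image'][100:320,180:420],None,fx=2.7,fy=2.7,interpolation=cv2.INTER_CUBIC))
for y in (.087,-.029,-.087):
    for x in (-.012,.027,.066):
        m=(abs(n[...,1]-y)<.007)&(abs(n[...,0]-x)<.006)&(P[...,2]>0); print(y,x,np.median(P[...,2][m]).round(4),end=' | ')
    print()
m=(abs(n[...,0]+.036)<.012)&(n[...,1]>-.125)&(n[...,1]<-.065)&(P[...,2]>.046)&(P[...,2]<.11)
f=np.polyfit(n[m][:,1],P[...,2][m],1); print('lever slope',np.degrees(np.arctan(f[0])),m.sum())
m=(P[...,2]>.035)&(P[...,2]<.045)&(abs(n[...,1]-.029)<.02)
xx=n[m][:,0]; print('bar',np.percentile(xx[xx<0],[2,98]),'wall',np.percentile(xx[xx>.05],[2,98]))
E
```

```text
time_s: 40.83
tool_pos: [0.5851, -0.1215, 0.0414]
tool_rot: [107.1, 89.9, 13.7]
force: [0.1, 1.0, 4.0]
grip_width: 0.0254
[ 0.58509822 -0.12153193  0.04140212] [ 0.02672106 -0.088671  ] [0.05620032 0.97413727 4.0497083 ] 0.025373564876977815
time_s: 41.67
tool_pos: [0.5303, -0.0547, 0.246]
tool_rot: [125.7, 89.4, 32.6]
force: [1.5, 0.1, -0.4]
grip_width: 0.04
0.087 -0.012 0.0388 | 0.087 0.027 0.0385 | 0.087 0.066 0.0385 | 
-0.029 -0.012 0.3389 | -0.029 0.027 0.0386 | -0.029 0.066 0.0386 | 
-0.087 -0.012 0.3366 | -0.087 0.027 0.0385 | -0.087 0.066 0.0386 | 
lever slope 10.417080940577009 765
bar [-0.03999273 -0.02485187] wall [0.08188587 0.09556553]
```

View pics/w25.png

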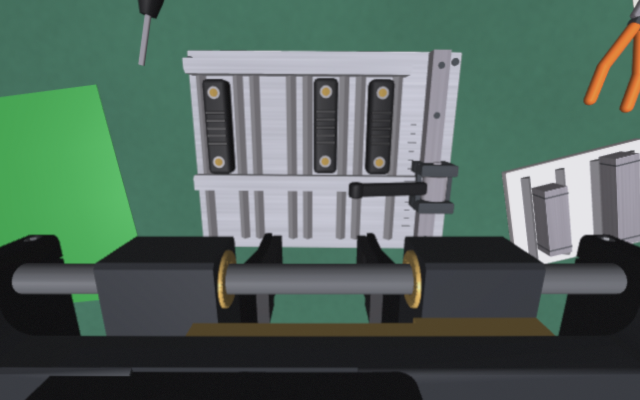

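View pics/s25.png

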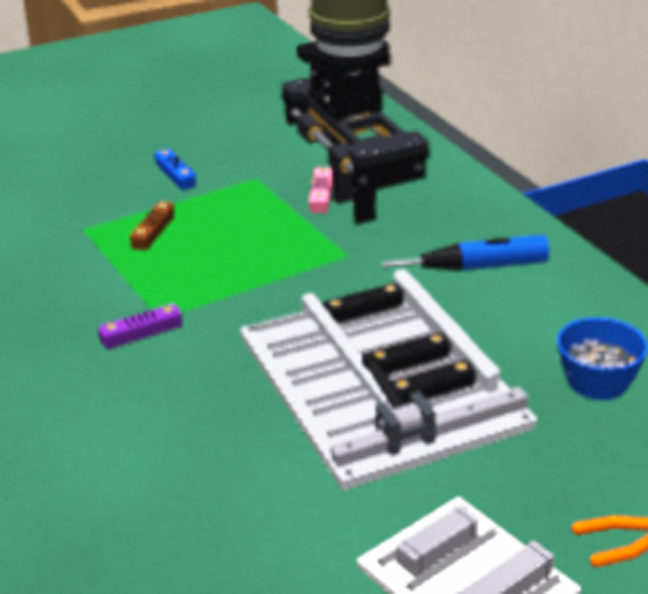

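Run:
```python
from h import *
c=cam('top'); P=cloud(c)
t=np.radians(12.05); o=np.array([.4801,-.3638]); d=P[...,:2]-o
X=np.cos(t)*d[...,0]+np.sin(t)*d[...,1]; Y=-np.sin(t)*d[...,0]+np.cos(t)*d[...,1]
m=(abs(X)<.08)&(abs(Y+.04)<.02)&(P[...,2]>.03)&(P[...,2]<.06)
print(m.sum(),X[m].min(),X[m].max(),Y[m].mean(),[np.median(P[...,2][m&(abs(X-a)<.012)]).round(4) for a in (-.04,0,.04)])
print(env.sign_off())
```

```text
349 -0.04715413428831519 0.057965636123789264 -0.038352130147374264 [np.float64(0.0359), np.float64(0.0356), np.float64(0.0361)]
the job is handed in; nothing more can be done
None
```

The job is done and handed in at about 42 s of the 210 s allowed. There were three handles on the mat, and all three are now in the nest.

- **Stop and clamp:** I laid the long gauge in the third lane from the rail and pushed the stop up until it stopped moving, at about 8 N. I then folded the lever right over.
- **Gauge:** It went back into its own trough on the rack.
- **Handles:** They lie in the lanes at y = 87, -29 and -87; the lane at y = 29 is empty. The last look gave their tops at 38.5 to 38.8 mm wherever they could be read, against 39 expected.

Final checks:

| Check | Measured | Expected |
|---|---|---|
| Gap between stop and end wall | about 106.7 mm | 106 mm |
| Lever angle above level | 10.4° | 10° |
| Gauge top height | 36 mm | 36 mm |

- **Gauge position:** It lies flat in its trough, about 5 mm off the rack's middle along its length.
- **Handle knocked aside:** One was moved a few centimetres during the run. I measured it again before picking it up.
- **Contact while placing:** The first handle pressed on the stop with about 5 N on the way down. I shifted it about 2 mm and it seated flat, and the stop's gap still measured right afterwards.
- **Weaker readings:** The two handles nearest the rail gave no height at their stop ends, because the gripper hid them. For the last handle on the mat the network found nothing in the wrist picture, so I located it from its brass inserts and the top camera.
- **Left alone:** I did not touch the short gauge, tub, screwdriver, cutters or look-alikes.

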